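Load the fuse tray and close the isolator

ROBOT

A 6-joint arm with a two-finger parallel gripper is mounted at the origin on the work surface. World frame = base frame: x ahead of the robot, y to its left, z up, the work surface at z = 0. Lengths are in m, angles in rad, forces in N, time in s.
With the tool pointing down it reaches from about 0.275 to 0.725 m from the base axis. Payload 15.9 kg.
Tool frame: the origin (TCP) lies at the very end of the fingers, on their centre line; the grasp point (between the pads) lies 19 mm behind it (env.hold_point_z is the distance from the TCP to the grasp point, in m); z points along the fingers, y is the line along which they close (so a half turn about z gives the same grasp; the last joint's range is limited). The gripper opens to 85 mm and grips with 20 to 120 N. Pads are 22 mm wide; open, the fingers measure 114 mm over their backs; the gripper's body (76 mm by 85 mm) begins 54 mm behind the grasp point. The pads swing forward as they close: fully open they stand 13 mm farther back than shut.
Start: joints at [-1.116, 0.213, -0.034, 1.323, 0, 1.571], TCP at [0.22, -0.449, 0.231] pointing down, gripper open.
Joint ranges: [-2.98, 2.98], [-0.74, 1.72], [-1.14, 1.35], [-2.1, 2.04], [-1.57, 1.44], [-3.14, 3.14]. Speed limits (rad/s): [1.89, 1.89, 2.39, 2.57, 3.14, 3.14].

INTERFACE

Orientations are given as [roll, pitch, yaw] about the fixed x, y, z axes, in that order (R = Rz(yaw) Ry(pitch) Rx(roll)).
In Python, from rig import env gives the robot as it stands.
- The arm moves only by the tool send_rows, never from a script. Its argument "increments" is a list of rows, each a list of 3 entries, a list of its own where there are three numbers: the shift along the tool's x, y, z normalised to -1 to 1, where 1 is 0.2 m, then the turn, a rotation vector about the tool's x, y, z normalised to -1 to 1, where 1 is 90 degrees, then the closure, from -1 (fully open) to 1 (shut). In form: [[[tx, ty, tz], [wx, wy, wz], jaw], ...]. A call has 1 to 12 rows; each row is the pose to reach, as a shift and turn from the pose commanded when the call began, along the tool's axes at that moment; what a row does not reach only later rows make up. A row lasts 1/12 s, in which the tool goes at most 41.7 mm and 7.16 degrees, less where a joint would pass 70% of its speed; a pose out of reach is approached as far as the arm can. A call with a number of a shift or a turn outside -1 to 1 is refused whole. A call with a gripper value outside its range is refused whole. The fingers move at their own pace and stop on an object; "newtons" is the grip in N (left out, the last holds). Time passes only in rows, so rows that repeat a pose let the fingers close. It gives the time, the measured TCP pose, the force, the opening and the grip force at its end, in the units of the state.
- env.sense(): the state, without advancing time (a new reading comes with each control period).
- env.snapshot(name): name is "scene" or "top" or "wrist"; returns the picture (400x640x3 uint8, blue, green, red); there is no depth.
- env.camera_info(name): a dict with "vertical_fov" (degrees; the focal length in pixels is half the picture's height over the tangent of half this angle, whatever the lens; pixels are square), "cx", "cy" (the principal point, pixels), "dist" ([k1, k2, p1, p2, k3] as OpenCV has them; the pictures are not rectified), "pose" (4x4, takes a point from camera to world coordinates). Camera axes: x right, y down, z forward; pixel columns grow to the right and rows downward; lengths in m; the calibration is good to about 2 mm. A picture is of the moment at which its call begins: read the wrist's pose just before it. camera_info takes no time and is no camera call; for the wrist camera it gives the pose at the moment of the call.
- env.sign_off(): hands the job in; it is judged then, once.
The state is a dict: "t": time; "joints": joint angles; "qvel": joint speeds; "effort": joint torques, N m; "tool_pos": TCP position; "ee_rot": TCP orientation; "wrist_force": force on the tool from outside, world axes, zero at the start; "wrist_torque": the same for the moment, N m; "opening": opening from 0.0 (shut) to 1.0 (fully open); "grip_force": force on a finger pad.
Only numpy, scipy, OpenCV 4.12 (cv2) and the standard library are available. Lean on these libraries where they do the work, as an engineer would, in place of code of your own. Each camera call takes 0.05 s, during which the arm holds its last target. There are 200 camera calls.

TASK

One small fuse-link is already in the fuse tray: lay the other two in its two empty wells, one lying flat in each between the contact posts, setting them down gently, never dropping them. When all three wells are filled, and not before, push the isolator's handle all the way over, away from the robot, to on. Leave the one larger fuse-link and everything else on the bench as they are.

Things in the scene. Friction and masses are not known exactly. Their poses are not given: they have to be found in the camera images.
- fuse_a_center (a point): Fuse-link: plain box-shaped white ceramic block with a bright steel cap on each end, 50 long x 22 wide x 30 high, about 85 g, both ends alike. The point is the centre of the block (15 mm above its underside), x along its length, y across its width, z up. This one starts in the spare-fuse cradle, which covers its long sides; it can be gripped only over its two ends.
- fuse_b_center (a point): Fuse-link: plain box-shaped white ceramic block with a bright steel cap on each end, 50 long x 22 wide x 30 high, about 85 g, both ends alike. The point is the centre of the block (15 mm above its underside), x along its length, y across its width, z up. This one starts lying free on the bench, among other things.
- fuse_c_center (a point): Fuse-link: plain box-shaped white ceramic block with a bright steel cap on each end, 50 long x 22 wide x 30 high, about 85 g, both ends alike. The point is the centre of the block (15 mm above its underside), x along its length, y across its width, z up. This one starts already lying in one of the three wells, a different one each time.
- big_fuse_center (a point): A fuse-link of the same make but larger, 74 x 34 x 42 mm, too big for the wells; not wanted, to be left alone. The point is its centre (21 mm above the bench), x along its length.
- cradle: Spare-fuse cradle, fixed: a grey painted steel U-channel 40 mm long (x) x 40 mm wide (y) x 40 mm high, open at both ends and above. Inner floor 6 mm above the bench, side walls 6 mm thick and 28 mm apart, 4 mm higher than the fuse inside. Origin: centre of the underside; x along the channel and along the fuse, whose ends stand out 5 mm at each end.
- tray: Fuse tray, fixed: grey plastic base plate 92 (x) x 200 (y) x 15 mm with three wells in a row along y, 60 mm apart, each 56 long (x) x 28 wide (y). At each x end of a well stands a black contact post 14 thick, 32 wide, 50 high above the well floor: no room for fingers at a fuse's ends. Along each y side runs a rib 5 thick, only 8 high. Origin: centre of the underside, z up.
- well0 (a point): Centre of the floor of the tray's first well (tray y = -60 mm), 15 mm above the bench; axes as the tray's. A fuse lies in it with its length along x, underside on the floor, with 3 mm to spare on each side; between fuses in neighbouring wells are 38 mm.
- well1 (a point): The same for the middle well (tray y = 0).
- well2 (a point): The same for the third well (tray y = +60 mm).
- isolator: Isolator, fixed: grey steel box 110 (x) x 85 (y) x 30 mm with a toggle lever on a black block 70 x 50 x 25 mm on its top. Origin: centre of the underside; x is the way the lever goes to on. The lever's pivot is 52 mm above the bench, over the origin, its axis along y.
- handle (a joint): Toggle lever angle: 0 = off, leaning 0.6 rad towards the robot (isolator -x); 1.2 = on, leaning 0.6 rad the other way (+x). Stays where it is left; light to move (about 1 N at the tip).
- handle_tip (a point): Centre of the black ball, 26 mm in diameter, on the end of the lever, 70 mm from the pivot.
- mat_center (a point): Middle of a thin black rubber mat, 100 (x) x 170 (y) mm, flat on the bench in front of the tray: a clear patch kept free for putting things down. z = bench top.
- screwdriver: Screwdriver lying on the bench near the robot; bystander.
- relay: Clear-cased relay, 30 x 45 x 38 mm, origin under its centre; bystander.
- meter: Handheld grey multimeter lying on its back, 150 x 75 x 34 mm, origin under its centre; bystander.
- mug: White mug, 80 mm wide and 90 mm high, origin under its centre; bystander.
- tape: Roll of black tape lying flat, 90 mm wide, 20 mm high, origin under its centre; bystander.
- spray: Spray can, 56 mm wide and 150 mm high, origin under its centre; bystander.

How it is judged:
By the outcome, as a careful person would: the job done as asked, in the order asked, and still so for the second after the job is handed in, with the robot touching nothing.
It also fails if it takes over 69 s, if anything falls off the work surface, if the arm or the gripper's body presses on something with over 40 N, if the wrist force passes 120 N, or if a joint passes its speed limit or range.

## Working session

There is one attempt and no reset: what is moved stays moved. The work goes in short steps, Python scripts to look and compute and a tool call to move; the robot and the scene stay as the last step left them, time stands still between calls to the robot, and variables do not carry over. Pictures are saved under pics/ and viewed, at most 10 in all, crops included, and the job is handed in when it is done.

Besides the shell and the picture viewer there is one more tool, called after "Emit:" in YAML: its name, and indented under it one key for each argument. send_rows: Moves the arm, as the interface text tells. Its arguments: {"type":"object","properties":{"increments":{"type":"array"},"newtons":{"type":"number"}},"required":["increments"]}

```bash
ls; mkdir -p pics; python3 - <<'E'
from rig import env
import cv2,numpy as np
print(env.sense())
for n in("scene","top","wrist"):
    c=env.camera_info(n);print(n,c["vertical_fov"],c["cx"],c["cy"],c["dist"],np.round(c["pose"],3).tolist())
    cv2.imwrite(f"pics/{n}0.png",env.snapshot(n))
print(env.hold_point_z)
E
```

```text
pics
{'t': 0.0, 'joints': array([-1.11597920e+00,  2.13377666e-01, -3.50788605e-02,  1.32352859e+00,
       -9.44385160e-06,  1.57078677e+00]), 'qvel': array([-0.00147825, -0.00056805,  0.00102983, -0.00075615, -0.00189244,
       -0.0003978 ]), 'effort': array([ 1.56311165e-03, -6.86164927e+01,  4.87119877e+01,  1.76177162e-02,
        1.16843812e-04, -2.01729040e-05]), 'tool_pos': array([ 0.21948623, -0.44884459,  0.23079759]), 'ee_rot': array([-3.14040387e+00,  9.43248471e-06,  4.54826691e-01]), 'wrist_force': array([-0.2453792 ,  0.78777274, -0.01140894]), 'wrist_torque': array([-0.01134876,  0.05561559, -0.02673098]), 'grip_force': 0.0, 'opening': 0.997976996210584}
scene 51.190057023546046 317.6579897400129 200.664253817066 [-0.01670761  0.          0.          0.          0.        ] [[0.728, 0.427, -0.536, 1.087], [0.685, -0.437, 0.583, -0.531], [0.015, -0.792, -0.611, 0.727], [0.0, 0.0, 0.0, 1.0]]
top 52.39300645118156 313.27632233562053 209.19495471930858 [-0.06928631  0.          0.          0.          0.        ] [[-0.007, -0.995, 0.099, 0.482], [-1.0, 0.008, 0.009, 0.075], [-0.009, -0.099, -0.995, 1.095], [0.0, 0.0, 0.0, 1.0]]
wrist 66.4100793069218 316.2235339772178 194.3294761464191 [-0.04791772  0.          0.          0.          0.        ] [[0.439, -0.849, -0.294, 0.295], [-0.899, -0.415, -0.142, -0.412], [-0.001, 0.327, -0.945, 0.373], [0.0, 0.0, 0.0, 1.0]]
0.0187
```

View pics/top0.png

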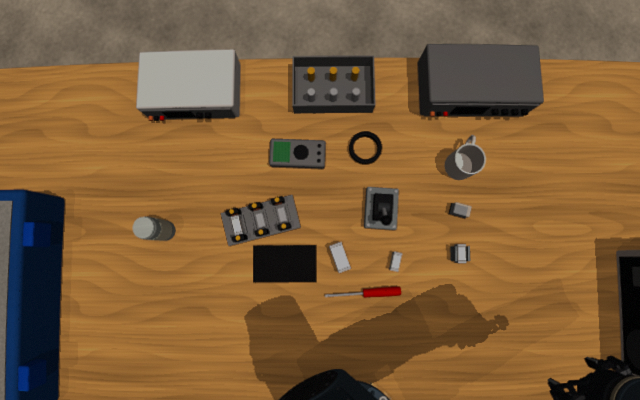

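View pics/scene0.png

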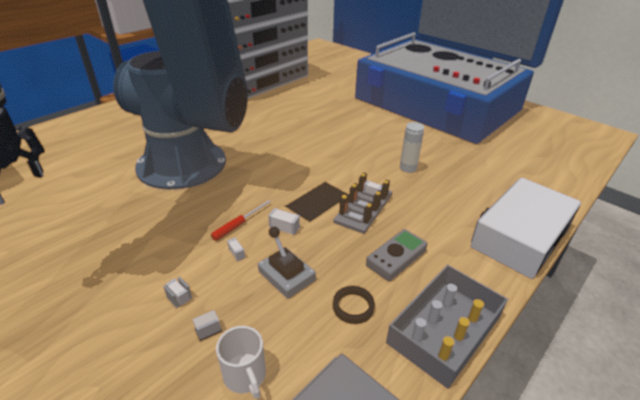

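The top view shows the tray at about (261,220), the mat at (285,263), the big fuse at (340,256), the free fuse at (396,261), the cradle at (460,253), the relay at (460,210) and the isolator at (381,208). I'll enlarge it to see which wells are empty.

```bash
python3 - <<'E'
import cv2
i=cv2.imread("pics/top0.png")[185:300,215:480]
cv2.imwrite("pics/crop0.png",cv2.resize(i,None,fx=3,fy=3,interpolation=cv2.INTER_CUBIC))
E
```

```text
(no output)
```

View pics/crop0.png

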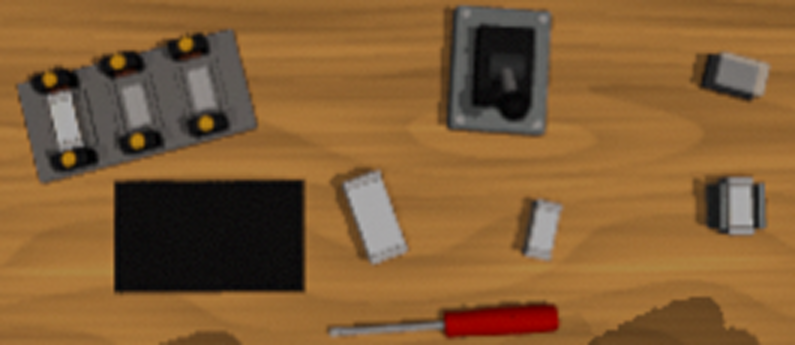

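The enlargement shows well2 (image left, +y) filled with a bright fuse; the grey middle and right wells are empty. Next step is to measure everything from the top view.

```bash
cat > h.py <<'E'
from rig import env
import cv2,numpy as np
from scipy.spatial.transform import Rotation as Rot
def K(c):
    f=200/np.tan(np.radians(c["vertical_fov"]/2));return np.array([[f,0,c["cx"]],[0,f,c["cy"]],[0,0,1.]])
def world(c,px,z):
    n=cv2.undistortPoints(np.array(px,float).reshape(-1,1,2),K(c),np.array(c["dist"]))[:,0]
    d=np.c_[n,np.ones(len(n))]@c["pose"][:3,:3].T;o=c["pose"][:3,3]
    return o+d*((z-o[2])/d[:,2])[:,None]
def pix(c,P):
    T=np.linalg.inv(c["pose"]);return cv2.projectPoints(np.array(P,float).reshape(-1,1,3),cv2.Rodrigues(T[:3,:3])[0],T[:3,3],K(c),np.array(c["dist"]))[0][:,0]
def blobs(m,amin=15):
    n,l,s,ce=cv2.connectedComponentsWithStats(m.astype(np.uint8))
    return [(l==i,s[i],ce[i]) for i in range(1,n) if s[i,4]>=amin]
def rect(c,m,z):
    "min-area rectangle of a mask cast on plane z: centre, sides, yaw of long side"
    ct=max(cv2.findContours(m.astype(np.uint8),cv2.RETR_EXTERNAL,cv2.CHAIN_APPROX_NONE)[0],key=len)[:,0]
    r=cv2.minAreaRect((world(c,ct,z)[:,:2]*1000).astype(np.float32))
    b=cv2.boxPoints(r);e=[b[1]-b[0],b[2]-b[1]];e=max(e,key=np.linalg.norm)
    return np.round(r[0],1),np.round(sorted(r[1]),1),round(float((np.arctan2(e[1],e[0])+np.pi/2)%np.pi-np.pi/2),3)
def go(pos,yaw=None,rpy=None):
    "normalised shift and turn from the measured pose to a tool-down pose"
    s=env.sense();R=Rot.from_euler("xyz",s["ee_rot"])
    G=Rot.from_euler("xyz",[np.pi,0,yaw])
    print("shift",np.round(R.inv().apply(np.array(pos)-s["tool_pos"])/.2,4),"turn",np.round((R.inv()*G).as_rotvec()/(np.pi/2),4),"t",round(s["t"],2))
E
python3 - <<'E'
from h import *
c=env.camera_info("top");i=cv2.imread("pics/top0.png");h=cv2.cvtColor(i,cv2.COLOR_BGR2HSV);H,S,V=cv2.split(h)
roi=np.zeros(V.shape,bool);roi[185:300,215:480]=1
print("gold")
for m,s,ce in blobs(roi&(H>14)&(H<30)&(S>190)&(V>150),4):
    if ce[0]<305 and ce[1]<240: print(s[4],np.round(ce,1),np.round(world(c,[ce],.065)[0],4))
print("pale")
for m,s,ce in blobs(roi&(S<50)&(V>125),20): print(s[4],np.round(ce,1),V[m].mean(),rect(c,m,.03),rect(c,m,.045))
print("dark/grey")
for m,s,ce in blobs(roi&(S<70),200): print(s[4],np.round(ce,1),rect(c,m,.0),rect(c,m,.03),rect(c,m,.015))
E
```

```text
gold
10 [276.5 199. ] [0.6106 0.1776 0.065 ]
11 [253.6 205.1] [0.5954 0.2362 0.065 ]
9 [231. 211.] [0.5807 0.2942 0.065 ]
11 [283.5 225.6] [0.5423 0.1598 0.065 ]
11 [260.5 231.4] [0.5282 0.2183 0.065 ]
11 [237.5 237.4] [0.5133 0.2769 0.065 ]
pale
48 [465.5 208.7] 149.0625 (array([ 589.6, -316.3]), array([20.3, 44.4]), 0.671) (array([ 588.1, -310.8]), array([20. , 43.8]), 0.671)
82 [281.7 214.1] 140.47560975609755 (array([574.9, 167.4]), array([16. , 34.7]), 0.244) (array([573.6, 166.1]), array([15.7, 34.2]), 0.244)
81 [260.  219.8] 139.93827160493828 (array([560.3, 224.7]), array([16.6, 33.4]), 0.249) (array([559.2, 222.6]), array([16.4, 33. ]), 0.249)
133 [236.1 224.5] 160.4812030075188 (array([548. , 287.6]), array([19.8, 46.9]), 0.237) (array([547.1, 284.6]), array([19.5, 46.3]), 0.237)
344 [339.8 257.1] 162.875 (array([461.4,  15.9]), array([31.7, 72.8]), 0.348) (array([461.7,  16.7]), array([31.3, 71.8]), 0.348)
139 [461.4 253.1] 155.3956834532374 (array([ 468.7, -304. ]), array([18.7, 47.4]), -0.037) (array([ 468.9, -298.7]), array([18.4, 46.8]), -0.037)
132 [395.8 261. ] 159.6
[... 517 characters left out ...]
8] (array([ 585.4, -314.7]), array([34.9, 54.5]), 1.286) (array([ 582.6, -304.1]), array([34., 53.]), 1.286) (array([ 584. , -309.4]), array([34.4, 53.8]), 1.286)
379 [339.4 256.9] (array([461. ,  15.1]), array([35.1, 77.9]), 0.334) (array([461.6,  16.7]), array([34.1, 75.8]), 0.334) (array([461.3,  15.9]), array([34.6, 76.8]), 0.334)
320 [460.1 253.1] (array([ 468.5, -310.7]), array([48.9, 49.4]), 1.536) (array([ 468.8, -300.1]), array([47.5, 48. ]), 1.536) (array([ 468.6, -305.4]), array([48.2, 48.7]), 1.536)
1980 [284.3 263. ] (array([445.4, 163.6]), array([ 93.3, 161.5]), -1.566) (array([446.4, 161.2]), array([ 90.7, 157.1]), -1.566) (array([445.9, 162.4]), array([ 92. , 159.3]), -1.566)
```

```bash
python3 - <<'E'
from h import *
go([.449,-.13,.15],-.223)
E
```

```text
shift [ 1.7313 -0.9283  0.4056] turn [-5.000e-04  2.000e-04  4.315e-01] t 0.15
```

Emit:
send_rows:
  increments:
    - [[1, -0.54, 0.1], [0, 0, 0.25], -1]
    - [[1, -0.54, 0.1], [0, 0, 0.25], -1]
    - [[1, -0.54, 0.1], [0, 0, 0.25], -1]
    - [[1, -0.54, 0.1], [0, 0, 0.25], -1]
    - [[1, -0.54, 0.1], [0, 0, 0.25], -1]
    - [[1, -0.54, 0.1], [0, 0, 0.25], -1]

```text
t: 0.65
tool_pos: [0.3527, -0.2619, 0.211]
ee_rot: [-3.141, -0.0, 0.062]
wrist_force: [-0.6, -0.5, -0.2]
opening: 1.001
grip_force: 0.0
```

```bash
python3 - <<'E'
from h import *
go([.449,-.13,.15],-.223)
E
```

```text
shift [ 0.5215 -0.6285  0.3054] turn [-0.0003  0.      0.1814] t 0.65
```

Emit:
send_rows:
  increments:
    - [[0.52, -0.63, 0.3], [0, 0, 0.181], -1]
    - [[0.52, -0.63, 0.3], [0, 0, 0.181], -1]
    - [[0.52, -0.63, 0.3], [0, 0, 0.181], -1]
    - [[0.52, -0.63, 0.3], [0, 0, 0.181], -1]
    - [[0.52, -0.63, 0.3], [0, 0, 0.181], -1]
    - [[0.52, -0.63, 0.3], [0, 0, 0.181], -1]

```text
t: 1.15
tool_pos: [0.4486, -0.1289, 0.1495]
ee_rot: [-3.141, 0.002, -0.218]
wrist_force: [0.2, -0.7, 0.9]
opening: 0.999
grip_force: 0.0
```

```bash
python3 - <<'E'
from h import *
c=env.camera_info("wrist");i=env.snapshot("wrist");cv2.imwrite("pics/w1.png",i)
s=env.sense();print(s["tool_pos"],s["ee_rot"],pix(c,[[.449,-.13,.03]]))
H,S,V=cv2.split(cv2.cvtColor(i,cv2.COLOR_BGR2HSV))
for m,st,ce in blobs((S<50)&(V>125),400): print(st,np.round(ce),rect(c,m,.03))
E
```

```text
[ 0.44795894 -0.13042414  0.15032697] [-3.14138700e+00  1.92648862e-03 -2.19048636e-01] [[317.47210291 186.90221933]]
[ 216    0   79  101 2228] [269.  65.] (array([ 569.9, -100. ]), array([65.9, 66. ]), 1.489)
[ 498   94   26   63 1396] [510. 125.] (array([ 466.6, -303.7]), array([22. , 50.4]), -0.012)
[305 168  23  45 994] [316. 190.] (array([ 445.9, -127.9]), array([20.3, 41.9]), -0.219)
[ 120  176   68   69 2095] [153. 210.] (array([459.1,  25.2]), array([33.1, 62.3]), 0.336)
```

View pics/w1.png

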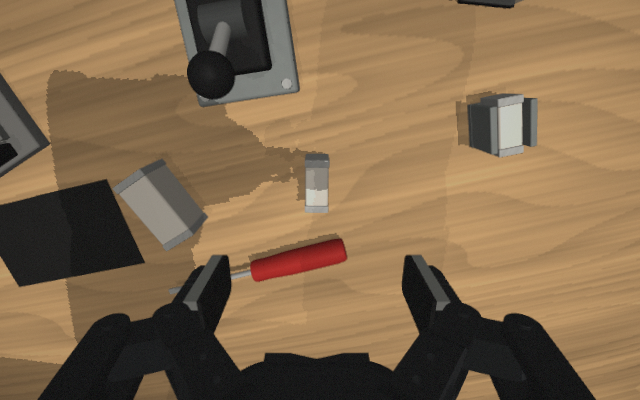

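The wrist view shows fuse b at x 304–329, y 153–213, with its far cap in shadow, which my mask missed. I'll re-measure it with a lower threshold.

```bash
python3 - <<'E'
from h import *
c=env.camera_info("wrist");i=cv2.imread("pics/w1.png")
H,S,V=cv2.split(cv2.cvtColor(i,cv2.COLOR_BGR2HSV))
r=np.zeros(V.shape,bool);r[140:225,285:345]=1
for t in(60,80):
  for m,st,ce in blobs(r&(S<t)&(V>60),400): print(st,np.round(ce),rect(c,m,.03))
go([.449,-.13,.15],-.223)
E
```

```text
[ 305  154   25   59 1365] [316. 183.] (array([ 451. , -131.5]), array([21.1, 54.7]), -0.232)
[ 305  154   25   59 1388] [316. 183.] (array([ 451. , -131.5]), array([21.3, 54.7]), -0.228)
shift [ 0.0046 -0.0032  0.0016] turn [-0.0001  0.0012  0.0025] t 1.2
```

Emit:
send_rows:
  increments:
    - [[0.004, -0.002, 0.4], [0, 0, 0.003], -1]
    - [[0.004, -0.002, 0.6], [0, 0, 0.003], -1]
    - [[0.004, -0.002, 0.7], [0, 0, 0.003], -1]
    - [[0.004, -0.002, 0.7], [0, 0, 0.003], -1]
    - [[0.004, -0.002, 0.7], [0, 0, 0.003], -1]
    - [[0.004, -0.002, 0.7], [0, 0, 0.003], 1]
    - [[0.004, -0.002, 0.7], [0, 0, 0.003], 1]
    - [[0.004, -0.002, 0.7], [0, 0, 0.003], 1]
    - [[0.004, -0.002, 0.7], [0, 0, 0.003], 1]
    - [[0.004, -0.002, 0.7], [0, 0, 0.003], 1]
    - [[0.004, -0.002, 0.7], [0, 0, 0.003], 1]
    - [[0.004, -0.002, 0.7], [0, 0, 0.003], 1]
  newtons: 40

```text
t: 2.2
tool_pos: [0.4494, -0.1321, 0.0123]
ee_rot: [3.141, -0.002, -0.227]
wrist_force: [-1.4, 0.9, 12.1]
opening: 0.249
grip_force: 39.2
```

Emit:
send_rows:
  increments:
    - [[0, 0, -0.15], [0, 0, 0], 1]
    - [[0, 0, -0.35], [0, 0, 0], 1]
    - [[0, 0, -0.55], [0, 0, 0], 1]
    - [[0, 0, -0.7], [0, 0, 0], 1]
    - [[0, 0, -0.7], [0, 0, 0], 1]

```text
t: 2.62
tool_pos: [0.4515, -0.1326, 0.1575]
ee_rot: [3.141, -0.009, -0.227]
wrist_force: [0.4, 0.3, -0.2]
opening: 0.245
grip_force: 40.5
```

```bash
python3 - <<'E'
from h import *
s=env.sense();print(s["opening"],s["grip_force"],s["wrist_force"])
go([.5618,.227,.15],.247)
E
```

```text
0.24538074176286187 40.52336812019348 [ 0.35908193  0.30698102 -0.24890448]
shift [ 0.1328 -1.8762  0.0375] turn [ 0.0016 -0.0053 -0.3016] t 2.62
```

Emit:
send_rows:
  increments:
    - [[0.07, -0.98, 0], [0, 0, -0.16], 1]
    - [[0.07, -0.98, 0], [0, 0, -0.16], 1]
    - [[0.07, -0.98, 0], [0, 0, -0.16], 1]
    - [[0.07, -0.98, 0], [0, 0, -0.16], 1]
    - [[0.07, -0.98, 0], [0, 0, -0.16], 1]
    - [[0.07, -0.98, 0], [0, 0, -0.16], 1]

```text
t: 3.12
tool_pos: [0.5089, 0.0368, 0.1512]
ee_rot: [-3.122, -0.0, 0.061]
wrist_force: [-0.6, 0.5, -0.2]
opening: 0.246
grip_force: 40.4
```

```bash
python3 - <<'E'
from h import *
go([.5618,.227,.15],.247)
E
```

```text
shift [ 0.3223 -0.9325  0.0243] turn [-0.0125 -0.0014 -0.1182] t 3.12
```

Emit:
send_rows:
  increments:
    - [[0.31, -0.91, 0], [0, 0, -0.118], 1]
    - [[0.31, -0.91, 0], [0, 0, -0.118], 1]
    - [[0.31, -0.91, 0], [0, 0, -0.118], 1]
    - [[0.31, -0.91, 0], [0, 0, -0.118], 1]
    - [[0.31, -0.91, 0], [0, 0, -0.118], 1]
    - [[0.31, -0.91, 0], [0, 0, -0.118], 1]
    - [[0.31, -0.91, 0], [0, 0, -0.118], 1]

```text
t: 3.7
tool_pos: [0.5687, 0.1882, 0.1542]
ee_rot: [-3.096, -0.002, 0.297]
wrist_force: [-0.4, -0.3, -1.6]
opening: 0.25
grip_force: 40.5
```

```bash
python3 - <<'E'
from h import *
c=env.camera_info("wrist");i=env.snapshot("wrist");cv2.imwrite("pics/w2.png",i)
s=env.sense();print(s["tool_pos"],s["ee_rot"])
H,S,V=cv2.split(cv2.cvtColor(i,cv2.COLOR_BGR2HSV))
for m,st,ce in blobs((H>14)&(H<30)&(S>170)&(V>150),40): print(st,np.round(ce),np.round(world(c,[ce],.065)[0],4))
go([.5618,.227,.15],.247)
E
```

```text
[0.56838292 0.18732732 0.15434765] [-3.09669828e+00 -1.59590595e-03  2.95656312e-01]
shift [ 0.0263 -0.1982  0.0307] turn [-0.0286 -0.0003  0.031 ] t 3.75
```

View pics/w2.png

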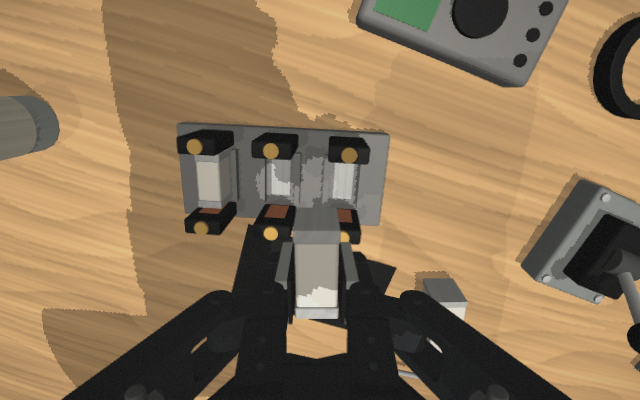

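The wrist view shows well2 filled (208,180), wells 1 (280,180) and 0 (344,180) empty, and the held fuse straight in the fingers at (317,270). The arm stopped short and slightly tilted, so I'll check the joints.

```bash
python3 - <<'E'
from h import *
s=env.sense();print(np.round(s["joints"],3),np.round(s["qvel"],3),s["tool_pos"],s["ee_rot"],s["wrist_force"],s["effort"])
E
```

```text
[0.295 0.438 0.083 1.214 0.045 3.141] [-0.014 -0.02  -0.019 -0.001 -0.005 -0.001] [0.56838292 0.18732732 0.15434765] [-3.09669828e+00 -1.59590595e-03  2.95656312e-01] [-0.03189878  0.58991375 -0.9140129 ] [ 1.99263252e+00 -8.67381048e+01  4.97496808e+01 -1.35672418e-01
  4.34980514e-01  2.19507187e-04]
```

Emit:
send_rows:
  increments:
    - [[0, 0, 0], [0, 0, -0.95], 1]
    - [[0, 0, 0], [0, 0, -0.95], 1]
    - [[0, 0, 0], [0, 0, -0.95], 1]
    - [[0, 0, 0], [0, 0, -0.95], 1]
    - [[0, 0, 0], [0, 0, -0.95], 1]
    - [[0, 0, 0], [0, 0, -0.95], 1]
    - [[0, 0, 0], [0, 0, -0.95], 1]
    - [[0, 0, 0], [0, 0, -0.95], 1]
    - [[0, 0, 0], [0, 0, -0.95], 1]
    - [[0, 0, 0], [0, 0, -0.95], 1]
    - [[0, 0, 0], [0, 0, -0.95], 1]
    - [[0, 0, 0], [0, 0, -0.95], 1]

```text
t: 4.75
tool_pos: [0.5682, 0.1863, 0.1549]
ee_rot: [-3.141, -0.045, 1.793]
wrist_force: [-0.6, -0.6, -1.1]
opening: 0.248
grip_force: 40.5
```

```bash
python3 - <<'E'
from h import *
s=env.sense();print(np.round(s["joints"],3))
go([.5618,.227,.15],.247-np.pi)
E
```

```text
[0.293 0.436 0.082 1.214 0.045 1.642]
shift [0.2041 0.0138 0.0337] turn [ 0.0222 -0.0227 -1.0157] t 4.75
```

Emit:
send_rows:
  increments:
    - [[0.204, 0.014, 0], [0.022, -0.022, -0.98], 1]
    - [[0.204, 0.014, 0], [0.022, -0.022, -0.98], 1]
    - [[0.204, 0.014, 0], [0.022, -0.022, -0.98], 1]
    - [[0.204, 0.014, 0], [0.022, -0.022, -0.98], 1]
    - [[0.204, 0.014, 0], [0.022, -0.022, -0.98], 1]
    - [[0.204, 0.014, 0], [0.022, -0.022, -0.98], 1]
    - [[0.204, 0.014, 0], [0.022, -0.022, -0.98], 1]
    - [[0.204, 0.014, 0], [0.022, -0.022, -0.98], 1]
    - [[0.204, 0.014, 0], [0.022, -0.022, -0.98], 1]
    - [[0.204, 0.014, 0], [0.022, -0.022, -0.98], 1]
    - [[0.204, 0.014, 0], [0.022, -0.022, -0.98], 1]
    - [[0.204, 0.014, 0], [0.022, -0.022, -0.98], 1]

```text
t: 5.75
tool_pos: [0.5622, 0.2267, 0.1568]
ee_rot: [3.14, -0.003, -2.991]
wrist_force: [0.4, -0.2, -1.3]
opening: 0.246
grip_force: 40.5
```

```bash
python3 - <<'E'
from h import *
s=env.sense();print(np.round(s["joints"],3))
go([.5618,.227,.15],.247-np.pi)
E
```

```text
[0.382 0.457 0.12  1.236 0.002 0.232]
shift [0.0017 0.002  0.0339] turn [ 0.0008 -0.0018 -0.0613] t 5.75
```

Emit:
send_rows:
  increments:
    - [[0.002, 0.002, 0.03], [0, -0.002, -0.061], 1]
    - [[0.002, 0.002, 0.03], [0, -0.002, -0.061], 1]
    - [[0.002, 0.002, 0.03], [0, -0.002, -0.061], 1]

```text
t: 6.0
tool_pos: [0.5617, 0.2275, 0.1506]
ee_rot: [3.14, -0.0, -2.904]
wrist_force: [0.1, 0.9, 0.1]
opening: 0.248
grip_force: 40.4
```

```bash
python3 - <<'E'
from h import *
c=env.camera_info("wrist");i=env.snapshot("wrist");cv2.imwrite("pics/w3.png",i)
s=env.sense();print(s["tool_pos"],s["ee_rot"])
H,S,V=cv2.split(cv2.cvtColor(i,cv2.COLOR_BGR2HSV))
for m,st,ce in blobs((H>12)&(H<32)&(S>150)&(V>120),60):
    if st[4]<600: print(st,np.round(ce),np.round(world(c,[ce],.065)[0],4))
go([.5618,.227,.15],.247-np.pi)
E
```

```text
[0.56195538 0.22772601 0.15083319] [ 3.13979122e+00  2.99713504e-04 -2.90411498e+00]
shift [ 0.0016 -0.0034  0.0042] turn [ 0.0011  0.0002 -0.0061] t 6.05
```

View pics/w3.png

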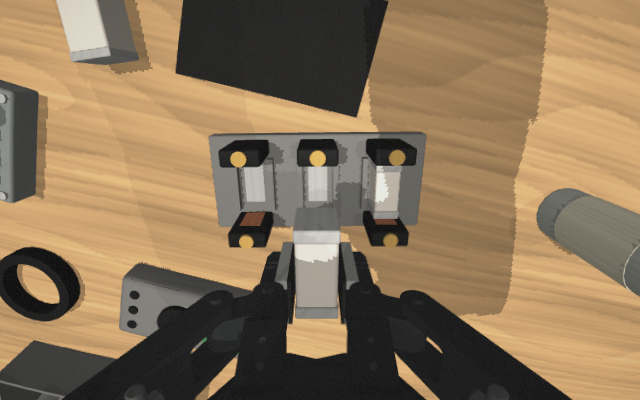

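This view shows the gold dots at (238,159), (318,159), (397,158), (246,241) and (390,241), with the fuse lined up on the middle well.

```bash
python3 - <<'E'
from h import *
c=env.camera_info("wrist")
P=world(c,[(238,159),(318,159),(397,158),(246,241),(390,241)],.065);print(np.round(P,4))
print((P[0]+P[3])/2,(P[2]+P[4])/2,"w1",(P[0]+P[3]+P[2]+P[4])/4, "yaw",[np.arctan2(-(a-b)[0],(a-b)[1]) for a,b in((P[2],P[0]),(P[4],P[3]))])
# held fuse top-face corners at its top plane
z=env.sense()["tool_pos"][2]+.018
print(np.round(world(c,[(296,243),(340,243),(296,306),(338,306)],z),4))
E
```

```text
[[0.5428 0.1619 0.065 ]
 [0.5286 0.2212 0.065 ]
 [0.5137 0.2795 0.065 ]
 [0.6105 0.1791 0.065 ]
 [0.5823 0.2963 0.065 ]]
[0.57661452 0.17048968 0.065     ] [0.5480017  0.28790701 0.065     ] w1 [0.56230811 0.22919834 0.065     ] yaw [np.float64(0.24262394790025577), np.float64(0.23541269950960914)]
[[0.5465 0.2144 0.1688]
 [0.5418 0.2339 0.1688]
 [0.5809 0.2218 0.1688]
 [0.576  0.2421 0.1688]]
```

Emit:
send_rows:
  increments:
    - [[0, 0.001, 0.2], [0, 0, -0.006], 1]
    - [[0, 0.001, 0.38], [0, 0, -0.006], 1]
    - [[0, 0.001, 0.5], [0, 0, -0.006], 1]
    - [[0, 0.001, 0.57], [0, 0, -0.006], 1]
    - [[0, 0.001, 0.57], [0, 0, -0.006], 1]

```text
t: 6.47
tool_pos: [0.5617, 0.2285, 0.0339]
ee_rot: [3.14, -0.001, -2.894]
wrist_force: [14.7, 4.1, -34.5]
opening: 0.247
grip_force: 57.5
```

Emit:
send_rows:
  increments:
    - [[0, 0, 0.01], [0, 0, 0], 1]
    - [[0, 0, 0.02], [0, 0, 0], 1]
    - [[0, 0, 0.03], [0, 0, 0], 1]
    - [[0, 0, 0.03], [0, 0, 0], 1]

```text
t: 6.8
tool_pos: [0.5619, 0.2287, 0.0319]
ee_rot: [3.14, 0.001, -2.893]
wrist_force: [-7.5, -2.4, 14.2]
opening: 0.246
grip_force: 64.6
```

```bash
python3 - <<'E'
from h import *
s=env.sense();print(s["tool_pos"],s["wrist_force"],s["wrist_torque"],s["grip_force"])
c=env.camera_info("scene");i=env.snapshot("scene")
u,v=pix(c,[[.562,.228,.03]])[0].astype(int);a=cv2.resize(i[v-50:v+40,u-60:u+60],None,fx=4,fy=4,interpolation=cv2.INTER_CUBIC)
w=cv2.resize(env.snapshot("wrist")[100:350,200:440],None,fx=1.2,fy=1.44)
cv2.imwrite("pics/s1.png",np.hstack([a,w]))
E
```

```text
[0.56192806 0.22867251 0.0318713 ] [-7.46647647 -2.41710868 14.20844483] [-0.66526129  1.84452014  0.01945043] 64.5856261253357
```

View pics/s1.png

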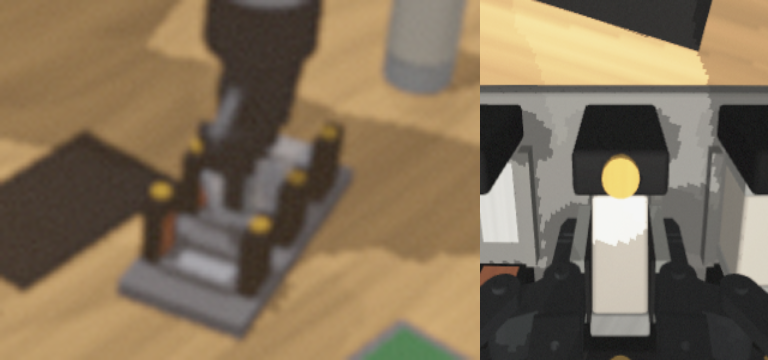

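Emit:
send_rows:
  increments:
    - [[0, 0, 0], [0, 0, 0], 1]
    - [[0, 0, 0], [0, 0, 0], 1]
    - [[0, 0, 0], [0, 0, 0], 1]
  newtons: 40

```text
t: 7.15
tool_pos: [0.5619, 0.2287, 0.0318]
ee_rot: [3.14, 0.001, -2.893]
wrist_force: [-7.6, -3.2, 15.4]
opening: 0.243
grip_force: 64.6
```

```bash
python3 - <<'E'
from h import *
for n in("w2","w3"):
    g=cv2.cvtColor(cv2.imread(f"pics/{n}.png"),cv2.COLOR_BGR2GRAY)
    print(n,[(r,int(g[r,308:312].mean()),int(g[r,326:330].mean())) for r in range(196,326,3)])
# predicted rows at w3 time: relative geometry constant; use current camera and TCP
c=env.camera_info("wrist");s=env.sense();t=s["tool_pos"];R=Rot.from_euler("xyz",s["ee_rot"])
for b in(-.0123,-.0073):
  for x in(-.025,.025):
    P=[t+R.apply([x,0,-(b+h)]) for h in(0,.03)]
    print(b,x,"bottom/top rows",np.round(pix(c,P)[:,1]))
E
```

```text
w2 [(196, 136, 132), (199, 136, 109), (202, 134, 98), (205, 134, 95), (208, 92, 91), (211, 91, 92), (214, 92, 93), (217, 92, 92), (220, 92, 93), (223, 92, 95), (226, 92, 95), (229, 93, 94), (232, 124, 126), (235, 128, 126), (238, 128, 126), (241, 126, 126), (244, 143, 142), (247, 157, 155), (250, 156, 155), (253, 156, 156), (256, 156, 156), (259, 156, 156), (262, 156, 155), (265, 155, 155), (268, 156, 155), (271, 156, 156), (274, 155, 156), (277, 155, 155), (280, 155, 155), (283, 155, 156), (286, 155, 154), (289, 155, 210), (292, 158, 220), (295, 217, 219), (298, 225, 220), (301, 225, 219), (304, 225, 219), (307, 140, 135), (310, 193, 182), (313, 194, 191), (316, 193, 193), (319, 105, 39), (322, 182, 39), (325, 180, 169)]
w3 [(196, 184, 147), (199, 181, 143), (202, 128, 114), (205, 127, 91), (208, 100, 100), (211, 102, 102), (214, 102, 102), (217, 103, 102), (220, 102, 104), (223, 101, 104), (226, 102, 105), (229, 103, 108), (232, 196, 197), (235, 205, 203), (238, 194, 201), (241, 191, 203), (244, 207, 214), (247, 227, 229), (250, 227, 227), (253, 226, 227), (256, 227, 227), (259, 227, 198), (262, 168, 165), (265, 164, 165), (268, 164, 164), (271, 163, 163), (274, 162, 163), (277, 162, 163), (280, 163, 163), (283, 162, 163), (286, 162, 162), (289, 162, 162), (292, 162, 162), (295, 162, 161), (298, 161, 161), (301, 160, 161), (304, 161, 161), (307, 111, 112), (310, 131, 130), (313, 132, 129), (316, 131, 131), (319, 179, 188), (322, 192, 174), (325, 185, 192)]
-0.0123 -0.025 bottom/top rows [283. 318.]
-0.0123 0.025 bottom/top rows [205. 229.]
-0.0073 -0.025 bottom/top rows [288. 326.]
-0.0073 0.025 bottom/top rows [208. 234.]
```

```bash
python3 - <<'E'
from h import *
c=env.camera_info("wrist");s=env.sense();t=s["tool_pos"];R=Rot.from_euler("xyz",s["ee_rot"])
for e in(-.005,0,.005,.01,.015):
    print(e,np.round(pix(c,[t+R.apply([.011,y,e]) for y in(-.0255,-.011,.011,.0255)])).tolist(), "open",np.round(pix(c,[t+R.apply([.011,y,e-.0]) for y in(-.057,-.0425,.0425,.057)])).tolist())
a=cv2.imread("pics/w3.png")[190:335,240:400];b=cv2.imread("pics/w1.png")[230:375,160:320]
cv2.imwrite("pics/f.png",cv2.resize(np.hstack([a,b]),None,fx=2.5,fy=2.5,interpolation=cv2.INTER_CUBIC))
E
```

```text
-0.005 [[266.0, 243.0], [295.0, 243.0], [338.0, 243.0], [367.0, 243.0]] open [[204.0, 243.0], [232.0, 243.0], [400.0, 243.0], [429.0, 243.0]]
0 [[267.0, 239.0], [295.0, 239.0], [338.0, 239.0], [365.0, 239.0]] open [[207.0, 238.0], [235.0, 239.0], [398.0, 238.0], [425.0, 238.0]]
0.005 [[269.0, 234.0], [296.0, 234.0], [337.0, 234.0], [364.0, 234.0]] open [[210.0, 234.0], [237.0, 234.0], [396.0, 234.0], [422.0, 234.0]]
0.01 [[270.0, 230.0], [296.0, 230.0], [336.0, 230.0], [363.0, 230.0]] open [[213.0, 230.0], [239.0, 230.0], [393.0, 230.0], [419.0, 230.0]]
0.015 [[271.0, 226.0], [297.0, 226.0], [336.0, 226.0], [361.0, 226.0]] open [[216.0, 226.0], [241.0, 226.0], [391.0, 226.0], [417.0, 226.0]]
```

View pics/f.png

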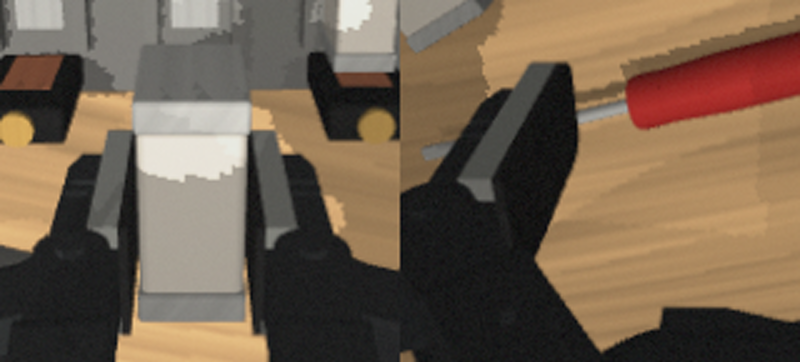

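The close-up shows the pads gripping the fuse square, with the tips at row 243, where they should be. The post-contact view suggests the fuse has shifted in the grip, so I'll check it numerically.

```bash
python3 - <<'E'
from h import *
i=env.snapshot("wrist");cv2.imwrite("pics/w4.png",i)
g=cv2.cvtColor(i,cv2.COLOR_BGR2GRAY)
print([(r,int(g[r,308:312].mean()),int(g[r,326:330].mean())) for r in range(200,352,3)])
c=env.camera_info("wrist")
H,S,V=cv2.split(cv2.cvtColor(i,cv2.COLOR_BGR2HSV))
for m,st,ce in blobs((H>12)&(H<32)&(S>130)&(V>90),80):
    if st[4]<2500: print(st,np.round(ce),np.round(world(c,[ce],.065)[0],4))
E
```

```text
[(200, 27, 28), (203, 29, 28), (206, 42, 41), (209, 100, 51), (212, 209, 111), (215, 214, 206), (218, 213, 215), (221, 213, 214), (224, 214, 214), (227, 214, 214), (230, 214, 214), (233, 214, 181), (236, 223, 224), (239, 246, 246), (242, 246, 246), (245, 246, 246), (248, 246, 245), (251, 246, 245), (254, 245, 245), (257, 245, 245), (260, 245, 245), (263, 245, 244), (266, 245, 215), (269, 241, 203), (272, 202, 203), (275, 202, 202), (278, 201, 202), (281, 202, 202), (284, 202, 201), (287, 201, 201), (290, 201, 200), (293, 200, 200), (296, 201, 199), (299, 200, 198), (302, 199, 198), (305, 198, 198), (308, 198, 198), (311, 197, 197), (314, 196, 196), (317, 159, 160), (320, 158, 159), (323, 162, 160), (326, 163, 159), (329, 160, 159), (332, 140, 140), (335, 25, 25), (338, 26, 25), (341, 26, 25), (344, 28, 29), (347, 35, 32), (350, 94, 42)]
[147 207  33  30 761] [163. 222.] [0.5424 0.1613 0.065 ]
[301 207  32  28 165] [315. 218.] [0.5262 0.219  0.065 ]
[454 207  33  30 740] [470. 222.] [0.5129 0.2789 0.065 ]
[305 347  24  12 196] [316. 353.] [0.5925 0.2364 0.065 ]
```

```bash
python3 - <<'E'
from h import *
c=env.camera_info("wrist")
for n,rows in(("w3",(238,270,300,313)),("w4",(240,260,285,310,322))):
    g=cv2.cvtColor(cv2.imread(f"pics/{n}.png"),cv2.COLOR_BGR2GRAY)
    for r in rows:
        l=318
        while g[r,l]>95:l-=1
        q=318
        while g[r,q]>95:q+=1
        print(n,r,l,q,[ (round(z,3),round(1e3*np.linalg.norm(np.subtract(*world(c,[(l+.5,r),(q-.5,r)],z))),1)) for z in(.03,.04,.05,.06,.07)])
print(c["pose"][:3,3])
cv2.imwrite("pics/w4c.png",cv2.resize(cv2.imread("pics/w4.png")[150:390,190:450],None,fx=2.3,fy=2.3,interpolation=cv2.INTER_CUBIC))
E
```

```text
w3 238 268 368 [(0.03, np.float64(52.1)), (0.04, np.float64(48.5)), (0.05, np.float64(44.8)), (0.06, np.float64(41.2)), (0.07, np.float64(37.6))]
w3 270 294 338 [(0.03, np.float64(23.5)), (0.04, np.float64(21.9)), (0.05, np.float64(20.3)), (0.06, np.float64(18.6)), (0.07, np.float64(17.0))]
w3 300 293 339 [(0.03, np.float64(25.7)), (0.04, np.float64(23.9)), (0.05, np.float64(22.1)), (0.06, np.float64(20.3)), (0.07, np.float64(18.5))]
w3 313 292 340 [(0.03, np.float64(27.3)), (0.04, np.float64(25.4)), (0.05, np.float64(23.5)), (0.06, np.float64(21.6)), (0.07, np.float64(19.7))]
w4 240 292 341 [(0.03, np.float64(25.3)), (0.04, np.float64(23.5)), (0.05, np.float64(21.8)), (0.06, np.float64(20.0)), (0.07, np.float64(18.3))]
w4 260 292 340 [(0.03, np.float64(25.4)), (0.04, np.float64(23.6)), (0.05, np.float64(21.9)), (0.06, np.float64(20.1)), (0.07, np.float64(18.3))]
w4 285 292 340 [(0.03, np.float64(26.3)), (0.04, np.float64(24.4)), (0.05, np.float64(22.6)), (0.06, np.float64(20.8)), (0.07, np.float64(19.0))]
w4 310 293 340 [(0.03, np.float64(26.6)), (0.04, np.float64(24.8)), (0.05, np.float64(22.9)), (0.06, np.float64(21.1)), (0.07, np.float64(19.2))]
w4 322 292 341 [(0.03, np.float64(28.3)), (0.04, np.float64(26.3)), (0.05, np.float64(24.4)), (0.06, np.float64(22.4)), (0.07, np.float64(20.4))]
[0.47982813 0.20748358 0.1739053 ]
```

View pics/w4c.png

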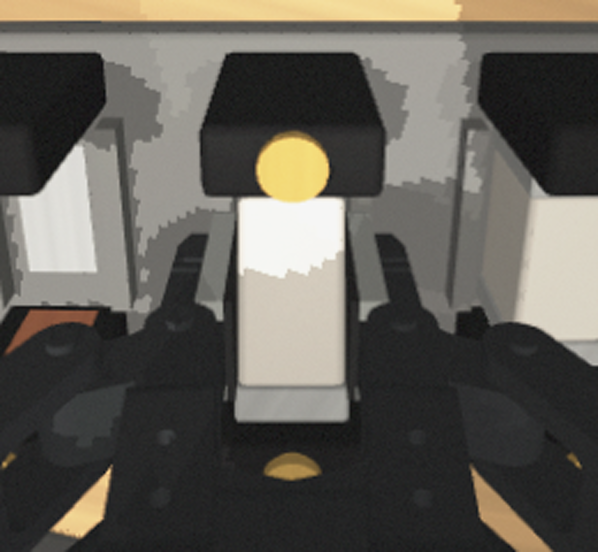

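```bash
python3 - <<'E'
from h import *
c=env.camera_info("wrist");s=env.sense();t=s["tool_pos"];R=Rot.from_euler("xyz",s["ee_rot"])
def rows(x0,z0,th,cap):
    # fuse-centre at tool (x0,-z0 up), pitch th (near end, tool +x, up)
    f=lambda u,h,v=0:t+R.apply([x0+u*np.cos(th)-h*np.sin(th),v,-(z0+u*np.sin(th)+h*np.cos(th))])
    return pix(c,[f(.025,-.015),f(.025,.015),f(.025-cap,.015),f(-.025+cap,.015),f(-.025,.015),f(-.025,-.015)])[:,1]
from scipy.optimize import least_squares
o=np.array([207,231,245,307,319])
r=least_squares(lambda p:rows(*p)[:5]-o,[0,.0027,0,.008],x_scale=[.001,.001,.1,.001]);print("w3",r.x*[1e3,1e3,57.3,1e3],r.fun)
cap=r.x[3]
for th in np.radians([-30,-20,-10,0,10,20,30]):
    q=least_squares(lambda p:rows(p[0],p[1],th,cap)[3:5]-[316,333],[0,.0027],x_scale=.001);print("w4 th",round(np.degrees(th)),q.x*1e3,q.fun.round(1),rows(*q.x,th,cap).round())
E
```

```text
w3 [-1.89717161  0.82852103 -0.25288663  7.35301337] [ 0.02068007 -0.16566376  0.14906894  0.17684505 -0.17793024]
w4 th -30 [-4.67537123  8.56891832] [-0.  0.] [227. 222. 238. 316. 333. 319.]
w4 th -20 [ 4.60742567 16.70695264] [ 0. -0.] [213. 216. 233. 316. 333. 308.]
w4 th -10 [16.32468668 28.65652162] [0. 0.] [195. 208. 228. 316. 333. 296.]
w4 th 0 [30.12038872 44.05454367] [0. 0.] [170. 197. 220. 316. 333. 282.]
w4 th 10 [45.57535632 62.43315765] [ 0. -0.] [132. 176. 207. 316. 333. 263.]
w4 th 20 [62.21999795 83.2339386 ] [-0.  0.] [ 56. 126. 177. 316. 333. 234.]
w4 th 30 [ 79.54857378 105.82486472] [-0.  0.] [-168. -244.   25.  316.  333.  185.]
```

The last close-up, with the row fit, shows the fuse was held 1.9 mm too far towards +x. It caught the far post and pitched about 28° in the grip. I'll lift it, level it on the mat and regrip.

Emit:
send_rows:
  increments:
    - [[0, 0, -0.1], [0, 0, 0], 1]
    - [[0, 0, -0.25], [0, 0, 0], 1]
    - [[0, 0, -0.4], [0, 0, 0], 1]
    - [[0, 0, -0.5], [0, 0, 0], 1]
    - [[0, 0, -0.5], [0, 0, 0], 1]
  newtons: 30

```text
t: 7.62
tool_pos: [0.5643, 0.2294, 0.1356]
ee_rot: [3.139, 0.007, -2.893]
wrist_force: [0.5, 0.6, -0.5]
opening: 0.245
grip_force: 60.7
```

```bash
python3 - <<'E'
from h import *
i=env.snapshot("wrist");cv2.imwrite("pics/w5.png",i)
g=cv2.cvtColor(i,cv2.COLOR_BGR2GRAY)
print([(r,int(g[r,308:312].mean()),int(g[r,326:330].mean())) for r in range(180,352,3)])
go([.445,.17,.08],.247-np.pi)
E
```

```text
[(180, 203, 145), (183, 204, 146), (186, 204, 142), (189, 196, 140), (192, 196, 133), (195, 192, 133), (198, 192, 133), (201, 193, 134), (204, 127, 105), (207, 128, 90), (210, 103, 90), (213, 59, 52), (216, 74, 27), (219, 75, 41), (222, 180, 179), (225, 212, 205), (228, 216, 209), (231, 216, 213), (234, 211, 215), (237, 216, 224), (240, 232, 233), (243, 231, 233), (246, 232, 231), (249, 231, 231), (252, 232, 230), (255, 231, 231), (258, 231, 227), (261, 231, 182), (264, 231, 169), (267, 221, 167), (270, 168, 167), (273, 168, 168), (276, 167, 169), (279, 167, 167), (282, 167, 166), (285, 167, 166), (288, 167, 166), (291, 166, 165), (294, 166, 166), (297, 165, 164), (300, 166, 165), (303, 164, 164), (306, 165, 165), (309, 164, 163), (312, 163, 163), (315, 163, 163), (318, 101, 102), (321, 133, 133), (324, 134, 132), (327, 134, 131), (330, 133, 132), (333, 166, 173), (336, 173, 180), (339, 184, 172), (342, 182, 184), (345, 181, 183), (348, 184, 179), (351, 187, 185)]
shift [ 0.6487 -0.1413  0.2627] turn [0.0016 0.0031 0.0013] t 7.67
```

Emit:
send_rows:
  increments:
    - [[0.65, -0.14, 0.1], [0, 0, 0], 1]
    - [[0.65, -0.14, 0.1], [0, 0, 0], 1]
    - [[0.65, -0.14, 0.1], [0, 0, 0], 1]
    - [[0.65, -0.14, 0.15], [0, 0, 0], 1]
    - [[0.65, -0.14, 0.3], [0, 0, 0], 1]
    - [[0.65, -0.14, 0.42], [0, 0, 0], 1]
    - [[0.65, -0.14, 0.5], [0, 0, 0], 1]
    - [[0.65, -0.14, 0.5], [0, 0, 0], 1]

```text
t: 8.33
tool_pos: [0.4406, 0.1684, 0.0271]
ee_rot: [3.14, -0.005, -2.892]
wrist_force: [-0.9, 1.1, -1.5]
opening: 0.248
grip_force: 60.7
```

Emit:
send_rows:
  increments:
    - [[0, 0, 0.03], [0, 0, 0], 1]
    - [[0, 0, 0.06], [0, 0, 0], 1]
    - [[0, 0, 0.075], [0, 0, 0], 1]
    - [[0, 0, 0.09], [0, 0, 0], 1]
    - [[0, 0, 0.1], [0, 0, 0], 1]
    - [[0, 0, 0.11], [0, 0, 0], 1]
    - [[0, 0, 0.11], [0, 0, 0], 1]
  newtons: 20

```text
t: 8.92
tool_pos: [0.4443, 0.1701, 0.0095]
ee_rot: [3.139, 0.003, -2.89]
wrist_force: [-1.5, -0.8, 16.3]
opening: 0.249
grip_force: 63.6
```

```bash
python3 - <<'E'
from h import *
i=env.snapshot("wrist");cv2.imwrite("pics/w6.png",i)
g=cv2.cvtColor(i,cv2.COLOR_BGR2GRAY)
a=g[195:345,308:312].mean(1);d=np.abs(np.diff(a));print([(195+k,int(a[k]),int(a[k+1])) for k in range(149) if d[k]>8])
E
```

```text
[(218, 45, 74), (219, 74, 100), (220, 100, 122), (221, 122, 197), (222, 197, 228), (223, 228, 236), (235, 236, 225), (237, 222, 243), (265, 244, 235), (267, 232, 224), (269, 221, 204), (316, 195, 184), (317, 184, 114), (318, 114, 135), (319, 135, 152), (320, 152, 162), (332, 158, 199), (333, 199, 215)]
```

Emit:
send_rows:
  increments:
    - [[0, 0, 0], [0, 0, 0], 0.52]
    - [[0, 0, 0], [0, 0, 0], 0.52]
  newtons: 20

```text
t: 9.13
tool_pos: [0.4443, 0.1701, 0.0096]
ee_rot: [3.139, 0.003, -2.89]
wrist_force: [-1.9, -0.5, 15.7]
opening: 0.246
grip_force: 63.5
```

Emit:
send_rows:
  increments:
    - [[0, 0, 0], [0, 0, 0], 0.5]
    - [[0, 0, 0], [0, 0, 0], 0.49]

```text
t: 9.3
tool_pos: [0.4444, 0.1701, 0.0094]
ee_rot: [3.139, 0.003, -2.89]
wrist_force: [1.1, -0.6, 7.9]
opening: 0.254
grip_force: 12.9
```

```bash
cat >> h.py <<'E'
def prof(name,lo=195,hi=345):
    i=env.snapshot("wrist");cv2.imwrite(f"pics/{name}.png",i);g=cv2.cvtColor(i,cv2.COLOR_BGR2GRAY)
    a=g[lo:hi,308:312].mean(1);d=np.abs(np.diff(a));print([(lo+k,int(a[k]),int(a[k+1])) for k in range(hi-lo-1) if d[k]>8])
E
python3 -c "
from h import *
prof('w7')"
```

```text
[(217, 38, 46), (218, 46, 74), (219, 74, 99), (220, 99, 115), (221, 115, 183), (222, 183, 222), (223, 222, 238), (235, 238, 222), (236, 222, 207), (237, 207, 242), (265, 244, 235), (269, 221, 204), (316, 197, 187), (317, 187, 142), (318, 142, 130), (319, 130, 148), (320, 148, 162), (332, 160, 177), (333, 177, 207)]
```

```bash
python3 - <<'E'
from h import *
c=env.camera_info("wrist");s=env.sense();t=s["tool_pos"];R=Rot.from_euler("xyz",s["ee_rot"])
Rc=c["pose"][:3,:3];Tt=np.eye(4);Tt[:3,:3]=R.as_matrix();Tt[:3,3]=t
C=np.linalg.inv(Tt)@c["pose"]   # camera in tool frame
for n,n0,n1 in(("w3",231,319),("w7",222,332.5)):
    g=cv2.GaussianBlur(cv2.cvtColor(cv2.imread(f"pics/{n}.png"),cv2.COLOR_BGR2GRAY),(3,3),0).astype(float)
    rs=np.arange(int(n0)+30,int(n1)-14,3);L=[];Q=[]
    for r in rs:
        d=np.diff(g[r]);L.append(285+np.argmax(d[285:305])+.5+.5);Q.append(328+np.argmin(d[328:348])+.5+.5)
    l=np.polyfit(rs,L,1);q=np.polyfit(rs,Q,1)
    px=np.array([[np.polyval(l,n0),n0],[np.polyval(q,n0),n0],[np.polyval(q,n1),n1],[np.polyval(l,n1),n1]])
    # object x=tool x (near +), y=tool y sign checked below
    ob=np.array([[.025,-.011,0],[.025,.011,0],[-.025,.011,0],[-.025,-.011,0]])
    print(n,px.round(1).tolist(),L[::6],Q[::6])
    ok,rv,tv=cv2.solvePnP(ob,px,K(c),np.array(c["dist"]),flags=cv2.SOLVEPNP_ITERATIVE)
    ro=C[:3,:3]@cv2.Rodrigues(rv)[0];po=C[:3,:3]@tv[:,0]+C[:3,3]
    print(" top-face centre in tool mm",(po*1e3).round(1)," axes",ro.round(2).tolist())
E
```

```text
w3 [[295.9, 231.0], [337.9, 231.0], [338.8, 319.0], [294.6, 319.0]] [np.float64(295.0), np.float64(296.0), np.float64(294.0)] [np.float64(339.0), np.float64(338.0), np.float64(339.0)]
 top-face centre in tool mm [-8.   0.2 -6. ]  axes [[0.99, -0.0, -0.14], [0.0, 1.0, -0.0], [0.14, 0.0, 0.99]]
w7 [[294.0, 222.0], [340.0, 222.0], [340.0, 332.5], [294.0, 332.5]] [np.float64(294.0), np.float64(294.0), np.float64(294.0), np.float64(294.0)] [np.float64(340.0), np.float64(340.0), np.float64(340.0), np.float64(340.0)]
 top-face centre in tool mm [  2.5   0.3 -21.2]  axes [[0.89, -0.0, -0.46], [0.0, 1.0, -0.01], [0.46, 0.0, 0.89]]
```

Emit:
send_rows:
  increments:
    - [[0, 0, 0], [0, 0, 0], 0.48]
    - [[0, 0, 0], [0, 0, 0], 0.47]
    - [[0, 0, 0], [0, 0, 0], 0.45]
    - [[0, 0, 0], [0, 0, 0], 0.43]

```text
t: 9.68
tool_pos: [0.4432, 0.1697, 0.0084]
ee_rot: [3.14, 0.0, -2.89]
wrist_force: [-0.9, -0.3, -0.1]
opening: 0.285
grip_force: 0.0
```

```bash
python3 -c "
from h import *
prof('w8')"
```

```text
[(223, 54, 83), (224, 83, 124), (249, 126, 141), (250, 141, 187), (251, 187, 218), (252, 218, 226), (262, 226, 217), (263, 217, 194), (324, 196, 179), (325, 179, 144), (327, 145, 155), (336, 157, 205), (337, 205, 215)]
```

The profile changed to a level fuse resting on the mat (top edges at 251 and 337, cap lines at 263 and 325). Next I'll fit its position for a centred regrip.

```bash
cat >> h.py <<'E'
def fuserows(o,up=None):
    "rows of near bottom, near top, near cap, far cap, far edges of a level fuse between the fingers -> x offset and height of its centre over the TCP, tool axes"
    from scipy.optimize import least_squares
    c=env.camera_info("wrist");s=env.sense();t=s["tool_pos"];R=Rot.from_euler("xyz",s["ee_rot"])
    P=[(.025,-.015),(.025,.015),(.0177,.015),(-.0177,.015),(-.025,.015)]
    f=lambda p:pix(c,[t+R.apply([p[0]+u,0,-(p[1]+h)]) for u,h in P])[:,1]-np.array(o)
    r=least_squares(f,[0,.003],x_scale=.001);print("x0,z0 mm",r.x*1e3,r.fun.round(1),"tcp",t)
    return r.x
E
python3 - <<'E'
from h import *
fuserows([224,251,263,325,337])
# top camera independent
c=env.camera_info("top");i=env.snapshot("top")
E
```

```text
x0,z0 mm [-9.95877508  4.57365005] [-0.9 -0.4  1.5  0.1 -0.7] tcp [0.44318438 0.16964794 0.00834566]
```

Emit:
send_rows:
  increments:
    - [[0, 0, 0], [0, 0, 0], 0]
    - [[0, 0, 0], [0, 0, 0], -0.5]
    - [[0, 0, -0.1], [0, 0, 0], -1]
    - [[-0.05, 0, -0.3], [0, 0, 0], -1]
    - [[-0.05, 0, -0.5], [0, 0, 0], -1]
    - [[-0.05, 0, -0.5], [0, 0, 0], -1]
    - [[-0.05, 0, -0.5], [0, 0, 0], -1]

```text
t: 10.37
tool_pos: [0.4544, 0.1725, 0.1104]
ee_rot: [3.139, 0.005, -2.89]
wrist_force: [-0.9, 0.0, -1.0]
opening: 0.999
grip_force: 0.0
```

```bash
python3 - <<'E'
from h import *
c=env.camera_info("wrist");i=env.snapshot("wrist");cv2.imwrite("pics/w9.png",i)
s=env.sense();print(s["tool_pos"],s["ee_rot"])
H,S,V=cv2.split(cv2.cvtColor(i,cv2.COLOR_BGR2HSV))
u,v=pix(c,[[.453,.172,.03]])[0].astype(int);print(u,v)
r=np.zeros(V.shape,bool);r[v-60:v+60,u-50:u+50]=1
for t in(80,110,140):
  for m,st,ce in blobs(r&(S<70)&(V>t),400): print(t,st,np.round(ce),rect(c,m,.031))
g=cv2.cvtColor(i,cv2.COLOR_BGR2GRAY);a=g[v-60:v+60,u-2:u+3].mean(1);d=np.diff(a);print([(v-60+k,int(a[k]),int(a[k+1])) for k in range(119) if abs(d[k])>9])
E
```

```text
[0.45330741 0.17211161 0.10880056] [ 3.13941888e+00  1.83564413e-03 -2.88982161e+00]
315 201
80 [ 301  160   30   69 1918] [316. 194.] (array([448.1, 170.5]), array([21.8, 55.4]), 0.25)
110 [ 301  161   30   68 1848] [316. 194.] (array([448.5, 170.6]), array([21.7, 54.7]), 0.25)
140 [ 302  169   29   60 1584] [316. 197.] (array([451.4, 171.7]), array([21.1, 48.6]), 0.25)
[(np.int64(159), 53, 86), (np.int64(160), 86, 114), (np.int64(167), 111, 127), (np.int64(168), 127, 192), (np.int64(169), 192, 224), (np.int64(177), 220, 240), (np.int64(217), 234, 205), (np.int64(218), 205, 181), (np.int64(219), 181, 172), (np.int64(220), 172, 128), (np.int64(221), 128, 146), (np.int64(227), 148, 138), (np.int64(228), 138, 51), (np.int64(229), 51, 36), (np.int64(232), 35, 52), (np.int64(233), 52, 102), (np.int64(234), 102, 141), (np.int64(238), 140, 155), (np.int64(239), 155, 190), (np.int64(240), 190, 206), (np.int64(244), 201, 183), (np.int64(245), 183, 196), (np.int64(246), 196, 210)]
```

```bash
python3 - <<'E'
from h import *
go([.4515,.1717,.011],.25-np.pi)
E
```

```text
shift [ 0.0102 -0.0008  0.489 ] turn [0.0014 0.0012 0.0011] t 10.42
```

Emit:
send_rows:
  increments:
    - [[0.01, 0, 0.1], [0.001, 0, 0], -1]
    - [[0.01, 0, 0.2], [0.001, 0, 0], -1]
    - [[0.01, 0, 0.3], [0.001, 0, 0], -1]
    - [[0.01, 0, 0.4], [0.001, 0, 0], -1]
    - [[0.01, 0, 0.46], [0.001, 0, 0], -1]
    - [[0.01, 0, 0.485], [0.001, 0, 0], -1]
    - [[0.01, 0, 0.485], [0.001, 0, 0], -1]
    - [[0.01, 0, 0.485], [0.001, 0, 0], -1]

```text
t: 11.08
tool_pos: [0.4506, 0.1715, 0.0112]
ee_rot: [3.141, -0.0, -2.89]
wrist_force: [0.2, -0.2, 0.6]
opening: 0.998
grip_force: 0.0
```

```bash
python3 - <<'E'
from h import *
go([.4515,.1717,.011],.25-np.pi);prof('w10');s=env.sense();print(s['tool_pos'])
E
```

```text
shift [-0.0045 -0.0002  0.0011] turn [ 0.0002 -0.0003  0.0011] t 11.08
[(207, 54, 62), (208, 62, 101), (209, 101, 130), (231, 133, 154), (232, 154, 216), (233, 216, 232), (246, 234, 245), (268, 245, 236), (269, 236, 209), (308, 207, 173), (309, 173, 136), (310, 136, 157), (311, 157, 166), (319, 168, 177), (320, 177, 211), (321, 211, 231)]
[0.45112797 0.17171758 0.01174684]
```

Emit:
send_rows:
  increments:
    - [[-0.008, 0, 0.002], [0, 0, 0], -0.5]
    - [[-0.008, 0, 0.002], [0, 0, 0], 0]
    - [[-0.008, 0, 0.002], [0, 0, 0], 0.3]
    - [[-0.008, 0, 0.002], [0, 0, 0], 1]
    - [[-0.008, 0, 0.002], [0, 0, 0], 1]
    - [[-0.008, 0, 0.002], [0, 0, 0], 1]
    - [[-0.008, 0, 0.002], [0, 0, 0], 1]
    - [[-0.008, 0, 0.002], [0, 0, 0], 1]
    - [[-0.008, 0, 0.002], [0, 0, 0], 1]
  newtons: 90

```text
t: 11.88
tool_pos: [0.4528, 0.1721, 0.0115]
ee_rot: [3.141, 0.001, -2.89]
wrist_force: [-3.1, -2.2, 10.4]
opening: 0.232
grip_force: 89.1
```

Emit:
send_rows:
  increments:
    - [[0, 0, -0.1], [0, 0, 0], 1]
    - [[0, 0, -0.2], [0, 0, 0], 1]
    - [[0, 0, -0.3], [0, 0, 0], 1]
    - [[0, 0, -0.4], [0, 0, 0], 1]
    - [[0, 0, -0.45], [0, 0, 0], 1]
    - [[0, 0, -0.45], [0, 0, 0], 1]

```text
t: 12.38
tool_pos: [0.4537, 0.1725, 0.1028]
ee_rot: [3.141, 0.004, -2.89]
wrist_force: [0.1, 0.6, -2.0]
opening: 0.236
grip_force: 88.2
```

```bash
python3 - <<'E'
from h import *
prof('w11');go([.562,.2277,.11],.247-np.pi)
E
```

```text
[(203, 43, 52), (204, 52, 84), (205, 84, 112), (227, 119, 154), (228, 154, 203), (229, 203, 216), (241, 203, 231), (261, 231, 196), (262, 196, 180), (304, 177, 167), (305, 167, 120), (306, 120, 131), (307, 131, 140)]
shift [-0.5969  0.133  -0.0419] turn [0.0004 0.0013 0.0031] t 12.43
```

Emit:
send_rows:
  increments:
    - [[-0.15, 0.033, -0.05], [0, 0, 0.003], 1]
    - [[-0.3, 0.066, -0.05], [0, 0, 0.003], 1]
    - [[-0.45, 0.1, -0.05], [0, 0, 0.003], 1]
    - [[-0.55, 0.12, -0.05], [0, 0, 0.003], 1]
    - [[-0.595, 0.133, -0.05], [0, 0, 0.003], 1]
    - [[-0.595, 0.133, -0.05], [0, 0, 0.003], 1]
    - [[-0.595, 0.133, -0.05], [0, 0, 0.003], 1]
    - [[-0.595, 0.133, -0.05], [0, 0, 0.003], 1]

```text
t: 13.1
tool_pos: [0.5601, 0.2269, 0.1101]
ee_rot: [3.141, -0.001, -2.894]
wrist_force: [0.0, 0.5, -0.4]
opening: 0.234
grip_force: 88.2
```

```bash
python3 - <<'E'
from h import *
c=env.camera_info("wrist");prof('w12');i=cv2.imread("pics/w12.png");print(env.sense()["tool_pos"])
go([.562,.2277,.11],.247-np.pi)
H,S,V=cv2.split(cv2.cvtColor(i,cv2.COLOR_BGR2HSV))
for m,st,ce in blobs((H>12)&(H<32)&(S>150)&(V>90),60):
    if st[4]<1500 and st[2]<45: print(st,np.round(ce),np.round(world(c,[ce],.065)[0],4))
E
```

```text
[(204, 195, 148), (205, 148, 108), (227, 110, 150), (228, 150, 196), (229, 196, 210), (241, 195, 227), (262, 229, 202), (263, 202, 173), (304, 172, 162), (305, 162, 117), (306, 117, 128), (316, 139, 154), (317, 154, 197)]
[0.5601923  0.22693178 0.11047602]
shift [-0.0097  0.0015  0.0024] turn [ 0.0002 -0.0004 -0.    ] t 13.15
```

```bash
python3 - <<'E'
from h import *
c=env.camera_info("wrist");i=cv2.imread("pics/w12.png")
H,S,V=cv2.split(cv2.cvtColor(i,cv2.COLOR_BGR2HSV))
y=.247;ex=np.array([np.cos(y),np.sin(y),0]);ey=np.array([-np.sin(y),np.cos(y),0])
for a in(-1,1):
  for b in(-1,0,1):
    P=np.array([.562,.2277,.065])+a*.035*ex+b*.06*ey;u,v=pix(c,[P])[0].round().astype(int)
    if not(12<u<628 and 12<v<388):continue
    w=np.s_[v-14:v+15,u-14:u+15];print(a,b,(u,v),"median HSV at centre",H[v,u],S[v,u],V[v,u],end=" ")
    m=(abs(H[w].astype(int)-H[v,u])<5)&(abs(S[w].astype(int)-S[v,u])<40)&(V[w]>60)
    B=[x for x in blobs(m,60)]
    if B:
        k=max(B,key=lambda x:x[1][4]);p=k[2]+[u-14,v-14];q=world(c,[p],.065)[0];print(k[1].tolist(),p.round(1),"err mm",((q-P)@np.c_[ex,ey]*1e3).round(1))
    else:print()
E
```

```text
-1 -1 (np.int64(223), np.int64(175)) median HSV at centre 20 141 222 [5, 4, 20, 20, 312] [223.6 174.5] err mm [-0.   0.5]
-1 0 (np.int64(317), np.int64(174)) median HSV at centre 21 138 234 [6, 5, 20, 19, 316] [318.4 174.2] err mm [-0.1  1. ]
-1 1 (np.int64(411), np.int64(174)) median HSV at centre 19 144 175 [6, 5, 21, 19, 309] [413.  174.4] err mm [0.  1.5]
1 -1 (np.int64(233), np.int64(269)) median HSV at centre 20 144 220 [0, 6, 29, 23, 449] [233.3 274.4] err mm [ 4.4 -0.1]
1 0 (np.int64(317), np.int64(269)) median HSV at centre 19 30 181 [0, 0, 29, 29, 839] [317. 269.] err mm [-0.2  0.2]
1 1 (np.int64(401), np.int64(269)) median HSV at centre 19 146 171 [0, 6, 29, 23, 450] [401.8 274.3] err mm [4.5 1.3]
```

Emit:
send_rows:
  increments:
    - [[-0.008, 0.005, 0.0], [0, 0, 0], 1]
    - [[-0.008, 0.005, 0.05], [0, 0, 0], 1]
    - [[-0.008, 0.005, 0.1], [0, 0, 0], 1]
    - [[-0.008, 0.005, 0.13], [0, 0, 0], 1]
    - [[-0.008, 0.005, 0.16], [0, 0, 0], 1]
    - [[-0.008, 0.005, 0.19], [0, 0, 0], 1]
    - [[-0.008, 0.005, 0.22], [0, 0, 0], 1]
    - [[-0.008, 0.005, 0.25], [0, 0, 0], 1]
    - [[-0.008, 0.005, 0.25], [0, 0, 0], 1]
    - [[-0.008, 0.005, 0.25], [0, 0, 0], 1]

```text
t: 13.98
tool_pos: [0.5623, 0.2287, 0.0608]
ee_rot: [3.141, -0.0, -2.895]
wrist_force: [-0.6, 0.2, -1.4]
opening: 0.238
grip_force: 88.2
```

```bash
python3 - <<'E'
from h import *
prof('w13');s=env.sense();print(s["tool_pos"],s["wrist_force"])
go([.562,.2284,.027],.247-np.pi)
E
```

```text
[(205, 204, 190), (206, 190, 145), (207, 145, 105), (208, 105, 116), (227, 118, 159), (228, 159, 210), (229, 210, 220), (241, 209, 235), (262, 232, 190), (304, 183, 171), (305, 171, 124), (306, 124, 136), (307, 136, 145), (316, 146, 134), (322, 139, 160), (323, 160, 185), (324, 185, 203)]
[0.56255851 0.22884282 0.0611931 ] [-0.72359972 -0.40852705 -0.56040502]
shift [ 0.0034 -0.0015  0.171 ] turn [0.0003 0.0004 0.    ] t 14.03
```

Emit:
send_rows:
  increments:
    - [[0.002, 0, 0.04], [0, 0, 0], 1]
    - [[0.002, 0, 0.08], [0, 0, 0], 1]
    - [[0.002, 0, 0.11], [0, 0, 0], 1]
    - [[0.002, 0, 0.13], [0, 0, 0], 1]
    - [[0.002, 0, 0.145], [0, 0, 0], 1]
    - [[0.002, 0, 0.155], [0, 0, 0], 1]
    - [[0.002, 0, 0.16], [0, 0, 0], 1]
    - [[0.002, 0, 0.165], [0, 0, 0], 1]
    - [[0.002, 0, 0.17], [0, 0, 0], 1]
    - [[0.002, 0, 0.17], [0, 0, 0], 1]

```text
t: 14.87
tool_pos: [0.5621, 0.2288, 0.0271]
ee_rot: [3.141, 0.001, -2.895]
wrist_force: [1.1, -0.2, -1.7]
opening: 0.234
grip_force: 88.2
```

```bash
python3 - <<'E'
from h import *
prof('w14');s=env.sense();print(s["tool_pos"],s["wrist_force"])
E
```

```text
[(211, 49, 70), (212, 70, 103), (213, 103, 127), (214, 127, 167), (215, 167, 205), (216, 205, 217), (241, 220, 234), (242, 234, 244), (262, 242, 215), (263, 215, 205), (304, 201, 188), (305, 188, 137), (306, 137, 150), (307, 150, 159), (316, 160, 128), (317, 128, 88), (326, 92, 79), (327, 79, 24)]
[0.56215397 0.22874908 0.02717943] [-0.7822674   0.7063485  -0.45121538]
```

Still level and in free space at 0.0271. I'll lower it in small steps until it touches.

Emit:
send_rows:
  increments:
    - [[0, 0, 0.005], [0, 0, 0], 1]
    - [[0, 0, 0.008], [0, 0, 0], 1]
    - [[0, 0, 0.01], [0, 0, 0], 1]
    - [[0, 0, 0.01], [0, 0, 0], 1]

```text
t: 15.25
tool_pos: [0.5624, 0.2288, 0.0265]
ee_rot: [3.141, 0.002, -2.895]
wrist_force: [-7.4, -2.7, 20.3]
opening: 0.238
grip_force: 91.1
```

Emit:
send_rows:
  increments:
    - [[0, 0, -0.006], [0, 0, 0], 0.6]
    - [[0, 0, -0.006], [0, 0, 0], 0.5]
    - [[0, 0, -0.006], [0, 0, 0], 0.45]
    - [[0, 0, -0.006], [0, 0, 0], 0.35]
    - [[0, 0, -0.006], [0, 0, 0], 0.25]
    - [[0, 0, -0.006], [0, 0, 0], 0.2]

```text
t: 15.75
tool_pos: [0.5621, 0.2287, 0.0262]
ee_rot: [3.141, 0.0, -2.894]
wrist_force: [-0.6, -0.3, -1.3]
opening: 0.397
grip_force: 0.0
```

```bash
python3 - <<'E'
from h import *
prof('w15');s=env.sense();print(s["tool_pos"],s["wrist_force"])
E
```

```text
[(212, 49, 71), (213, 71, 104), (214, 104, 122), (215, 122, 155), (216, 155, 200), (217, 200, 218), (242, 221, 233), (243, 233, 244), (263, 241, 210), (305, 203, 172), (306, 172, 136), (307, 136, 151), (308, 151, 163), (317, 161, 128), (318, 128, 90), (328, 91, 71), (329, 71, 29)]
[0.56206632 0.22871125 0.02617635] [ 0.57600199  0.13517756 -0.09696262]
```

Emit:
send_rows:
  increments:
    - [[0, 0, -0.05], [0, 0, 0], 0.2]
    - [[0, 0, -0.15], [0, 0, 0], 0.2]
    - [[0, 0, -0.3], [0, 0, 0], 0.2]
    - [[0, 0, -0.5], [0, 0, 0], -0.2]
    - [[0, 0, -0.7], [0, 0, 0], -1]
    - [[0, 0, -0.8], [0, 0, 0], -1]
    - [[0, 0, -0.8], [0, 0, 0], -1]

```text
t: 16.38
tool_pos: [0.564, 0.2295, 0.1925]
ee_rot: [3.14, 0.009, -2.895]
wrist_force: [0.1, 0.5, -0.4]
opening: 0.941
grip_force: 0.0
```

```bash
python3 - <<'E'
from h import *
go([.4688,-.302,.18],1.534)
i=env.snapshot("wrist");cv2.imwrite("pics/w16.png",i);c=env.camera_info("wrist")
H,S,V=cv2.split(cv2.cvtColor(i,cv2.COLOR_BGR2HSV))
for n,p in(("w1",(.5615,.229)),("w2",(.547,.287))):
    u,v=pix(c,[[*p,.045]])[0].astype(int)
    r=np.zeros(V.shape,bool);r[v-45:v+45,u-20:u+20]=1
    for m,st,ce in blobs(r&(S<60)&(V>130),200): print(n,(u,v),st,np.round(ce),rect(c,m,.045))
E
```

```text
shift [ 1.1121 -2.4602  0.0493] turn [0.0057 0.0028 1.1807] t 16.38
w1 (np.int64(316), np.int64(177)) [ 305  151   23   49 1038] [316. 174.] (array([559.8, 227.9]), array([21. , 48.6]), 0.234)
w2 (np.int64(377), np.int64(177)) [365 151  24  48 985] [376. 174.] (array([545. , 284.9]), array([20.8, 47.5]), 0.247)
```

Emit:
send_rows:
  increments:
    - [[0.45, -1, 0], [0, 0, 0.45], -1]
    - [[0.45, -1, 0], [0, 0, 0.45], -1]
    - [[0.45, -1, 0], [0, 0, 0.45], -1]
    - [[0.45, -1, 0], [0, 0, 0.45], -1]
    - [[0.45, -1, 0], [0, 0, 0.45], -1]
    - [[0.45, -1, 0], [0, 0, 0.45], -1]

```text
t: 16.93
tool_pos: [0.5219, 0.0082, 0.1857]
ee_rot: [-3.141, -0.001, 2.672]
wrist_force: [0.1, 0.9, -0.4]
opening: 1.0
grip_force: 0.0
```

```bash
python3 - <<'E'
from h import *
go([.4688,-.302,.18],1.534)
E
```

```text
shift [-0.4657 -1.503   0.0298] turn [-0.0009  0.      0.7243] t 16.93
```

Emit:
send_rows:
  increments:
    - [[-0.3, -0.97, 0], [0, 0, 0.72], -1]
    - [[-0.3, -0.97, 0], [0, 0, 0.72], -1]
    - [[-0.3, -0.97, 0], [0, 0, 0.72], -1]
    - [[-0.3, -0.97, 0], [0, 0, 0.72], -1]
    - [[-0.3, -0.97, 0], [0, 0, 0.72], -1]
    - [[-0.3, -0.97, 0], [0, 0, 0.72], -1]
    - [[-0.3, -0.97, 0], [0, 0, 0.72], -1]
    - [[-0.3, -0.97, 0], [0, 0, 0.72], -1]
    - [[-0.3, -0.97, 0], [0, 0, 0.72], -1]
    - [[-0.3, -0.97, 0], [0, 0, 0.72], -1]

```text
t: 17.77
tool_pos: [0.4908, -0.1877, 0.1853]
ee_rot: [-3.141, -0.001, 1.544]
wrist_force: [0.7, -0.1, -0.3]
opening: 0.999
grip_force: 0.0
```

```bash
python3 - <<'E'
from h import *
go([.4688,-.302,.15],1.534);print(env.sense()["joints"].round(2))
E
```

```text
shift [-0.5744 -0.0944  0.1762] turn [-0.0006 -0.0007  0.0064] t 17.77
[-0.37  0.28 -0.07  1.23  0.    1.23]
```

Emit:
send_rows:
  increments:
    - [[-0.2, -0.03, 0.1], [0, 0, 0.006], -1]
    - [[-0.4, -0.07, 0.17], [0, 0, 0.006], -1]
    - [[-0.575, -0.095, 0.175], [0, 0, 0.006], -1]
    - [[-0.575, -0.095, 0.175], [0, 0, 0.006], -1]
    - [[-0.575, -0.095, 0.175], [0, 0, 0.006], -1]
    - [[-0.575, -0.095, 0.175], [0, 0, 0.006], -1]

```text
t: 18.27
tool_pos: [0.4698, -0.302, 0.1506]
ee_rot: [-3.141, -0.001, 1.544]
wrist_force: [0.1, 1.3, -0.1]
opening: 1.003
grip_force: 0.0
```

```bash
python3 - <<'E'
from h import *
c=env.camera_info("wrist");i=env.snapshot("wrist");cv2.imwrite("pics/w17.png",i)
print(env.sense()["tool_pos"])
H,S,V=cv2.split(cv2.cvtColor(i,cv2.COLOR_BGR2HSV))
u,v=pix(c,[[.4688,-.302,.036]])[0].astype(int);print(u,v)
r=np.zeros(V.shape,bool);r[v-50:v+50,u-60:u+60]=1
for t in(110,140,170):
  for m,st,ce in blobs(r&(S<50)&(V>t),300): print(t,st,np.round(ce),rect(c,m,.036))
go([.4688,-.302,.15],1.534)
E
```

```text
[ 0.47012137 -0.30157226  0.15086663]
315 189
110 [ 286  177   57   24 1246] [314. 188.] (array([ 467.9, -300.5]), array([21.3, 49.2]), -0.006)
140 [ 287  177   48   24 1004] [311. 188.] (array([ 464.4, -300.7]), array([20.5, 42.2]), -0.001)
170 [295 178  39  21 749] [314. 188.] (array([ 467.6, -300.5]), array([17.8, 34.1]), 0.001)
shift [-0.0023 -0.0065  0.0043] turn [ 0.0001 -0.0007  0.0063] t 18.32
```

Emit:
send_rows:
  increments:
    - [[0.003, -0.008, 0.1], [0, 0, 0], -1]
    - [[0.003, -0.008, 0.25], [0, 0, 0], -1]
    - [[0.003, -0.008, 0.4], [0, 0, 0], -1]
    - [[0.003, -0.008, 0.52], [0, 0, 0], -1]
    - [[0.003, -0.008, 0.62], [0, 0, 0], -1]
    - [[0.003, -0.008, 0.69], [0, 0, 0], -1]
    - [[0.003, -0.008, 0.72], [0, 0, 0], -1]
    - [[0.003, -0.008, 0.72], [0, 0, 0], -1]
    - [[0.003, -0.008, 0.72], [0, 0, 0], -0.5]
    - [[0.003, -0.008, 0.72], [0, 0, 0], -0.3]
    - [[0.003, -0.008, 0.72], [0, 0, 0], -0.2]
    - [[0.003, -0.008, 0.72], [0, 0, 0], 0]
  newtons: 60

```text
t: 19.32
tool_pos: [0.4693, -0.3019, 0.0083]
ee_rot: [3.14, 0.0, 1.542]
wrist_force: [0.1, 1.1, 8.4]
opening: 0.577
grip_force: 62.0
```

Emit:
send_rows:
  increments:
    - [[0, 0, 0], [0, 0, 0], 0.5]
    - [[0, 0, 0], [0, 0, 0], 1]
    - [[0, 0, 0], [0, 0, 0], 1]
    - [[0, 0, 0], [0, 0, 0], 1]

```text
t: 19.65
tool_pos: [0.4693, -0.3019, 0.0083]
ee_rot: [3.139, 0.0, 1.542]
wrist_force: [-1.3, 2.1, 10.4]
opening: 0.571
grip_force: 62.3
```

Emit:
send_rows:
  increments:
    - [[0, 0, -0.03], [0, 0, 0], 1]
    - [[0, 0, -0.08], [0, 0, 0], 1]
    - [[0, 0, -0.15], [0, 0, 0], 1]
    - [[0, 0, -0.25], [0, 0, 0], 1]
    - [[0, 0, -0.4], [0, 0, 0], 1]
    - [[0, 0, -0.55], [0, 0, 0], 1]
    - [[0, 0, -0.7], [0, 0, 0], 1]
    - [[0, 0, -0.7], [0, 0, 0], 1]

```text
t: 20.32
tool_pos: [0.4707, -0.3032, 0.1538]
ee_rot: [3.134, 0.004, 1.541]
wrist_force: [0.6, -0.7, -0.2]
opening: 0.576
grip_force: 62.2
```

```bash
python3 - <<'E'
from h import *
go([.4455,.17,.14],1.818)
E
```

```text
shift [ 2.3614 -0.1961  0.0583] turn [ 0.0045  0.0031 -0.1761] t 20.32
```

Emit:
send_rows:
  increments:
    - [[0.98, -0.07, 0], [0, 0, -0.06], 1]
    - [[0.98, -0.07, 0], [0, 0, -0.06], 1]
    - [[0.98, -0.07, 0], [0, 0, -0.06], 1]
    - [[0.98, -0.07, 0], [0, 0, -0.06], 1]
    - [[0.98, -0.07, 0], [0, 0, -0.06], 1]
    - [[0.98, -0.07, 0], [0, 0, -0.06], 1]

```text
t: 20.82
tool_pos: [0.4597, -0.1011, 0.1478]
ee_rot: [3.141, -0.002, 1.639]
wrist_force: [0.3, -0.5, -0.7]
opening: 0.572
grip_force: 62.2
```

```bash
python3 - <<'E'
from h import *
go([.4455,.17,.14],1.818)
E
```

```text
shift [1.3569 0.0221 0.0414] turn [ 0.0007 -0.001  -0.1136] t 20.82
```

Emit:
send_rows:
  increments:
    - [[0.9, 0.015, 0], [0, 0, -0.11], 1]
    - [[0.9, 0.015, 0], [0, 0, -0.11], 1]
    - [[0.9, 0.015, 0], [0, 0, -0.11], 1]
    - [[0.9, 0.015, 0], [0, 0, -0.11], 1]
    - [[0.9, 0.015, 0], [0, 0, -0.11], 1]
    - [[0.9, 0.015, 0], [0, 0, -0.11], 1]

```text
t: 21.32
tool_pos: [0.4515, 0.0772, 0.1478]
ee_rot: [3.14, -0.001, 1.812]
wrist_force: [-0.5, 0.5, -0.6]
opening: 0.576
grip_force: 62.2
```

```bash
python3 - <<'E'
from h import *
go([.4455,.17,.03],1.818)
E
```

```text
shift [0.457  0.081  0.5896] turn [ 0.001  -0.0005 -0.0036] t 21.32
```

Emit:
send_rows:
  increments:
    - [[0.2, 0.04, 0], [0, 0, -0.003], 1]
    - [[0.35, 0.08, 0.05], [0, 0, -0.003], 1]
    - [[0.44, 0.08, 0.12], [0, 0, -0.003], 1]
    - [[0.44, 0.08, 0.22], [0, 0, -0.003], 1]
    - [[0.44, 0.08, 0.32], [0, 0, -0.003], 1]
    - [[0.44, 0.08, 0.42], [0, 0, -0.003], 1]
    - [[0.44, 0.08, 0.51], [0, 0, -0.003], 1]
    - [[0.44, 0.08, 0.58], [0, 0, -0.003], 1]
    - [[0.44, 0.08, 0.62], [0, 0, -0.003], 1]
    - [[0.44, 0.08, 0.65], [0, 0, -0.003], 1]
    - [[0.44, 0.08, 0.65], [0, 0, -0.003], 1]

```text
t: 22.23
tool_pos: [0.4464, 0.1633, 0.0168]
ee_rot: [-3.141, -0.0, 1.813]
wrist_force: [-0.8, 0.0, 0.1]
opening: 0.572
grip_force: 62.2
```

```bash
python3 - <<'E'
from h import *
s=env.sense();print(s["tool_pos"],s["wrist_force"]);go([.4455,.17,.004],1.818)
E
```

```text
[0.44636176 0.16331789 0.01675428] [-0.83623893  0.04032093  0.10116218]
shift [0.0335 0.0038 0.0638] turn [-0.0001 -0.0002 -0.0034] t 22.23
```

Emit:
send_rows:
  increments:
    - [[0, 0, 0.02], [0, 0, 0], 1]
    - [[0, 0, 0.04], [0, 0, 0], 1]
    - [[0, 0, 0.05], [0, 0, 0], 1]
    - [[0, 0, 0.058], [0, 0, 0], 1]
    - [[0, 0, 0.064], [0, 0, 0], 1]
    - [[0, 0, 0.07], [0, 0, 0], 1]
    - [[0, 0, 0.07], [0, 0, 0], 1]

```text
t: 22.82
tool_pos: [0.4465, 0.1638, 0.0031]
ee_rot: [3.141, -0.0, 1.813]
wrist_force: [-0.2, -0.9, -1.1]
opening: 0.57
grip_force: 62.2
```

Emit:
send_rows:
  increments:
    - [[0, 0, 0.006], [0, 0, 0], 1]
    - [[0, 0, 0.01], [0, 0, 0], 1]
    - [[0, 0, 0.01], [0, 0, 0], 1]

```text
t: 23.07
tool_pos: [0.4467, 0.1639, 0.0023]
ee_rot: [3.14, -0.001, 1.813]
wrist_force: [-8.7, -4.0, 25.1]
opening: 0.573
grip_force: 65.2
```

Emit:
send_rows:
  increments:
    - [[0, 0, -0.006], [0, 0, 0], -0.1]
    - [[0, 0, -0.006], [0, 0, 0], -0.16]
    - [[0, 0, -0.006], [0, 0, 0], -0.2]
    - [[0, 0, -0.006], [0, 0, 0], -0.4]
    - [[0, 0, -0.006], [0, 0, 0], -1]
    - [[0, 0, -0.006], [0, 0, 0], -1]
    - [[0, 0, -0.1], [0, 0, 0], -1]
    - [[0, 0, -0.3], [0, 0, 0], -1]
    - [[0, 0, -0.45], [0, 0, 0], -1]
    - [[0, 0, -0.5], [0, 0, 0], -1]
    - [[0, 0, -0.5], [0, 0, 0], -1]

```text
t: 23.98
tool_pos: [0.4481, 0.1644, 0.1037]
ee_rot: [3.137, -0.001, 1.813]
wrist_force: [0.2, 0.4, -0.0]
opening: 1.003
grip_force: 0.0
```

```bash
python3 - <<'E'
from h import *
go([.4465,.164,.11],.247-np.pi)
E
```

```text
shift [ 0.0002 -0.0082 -0.0314] turn [ 0.003   0.0021 -1.0029] t 23.98
```

Emit:
send_rows:
  increments:
    - [[0, 0, 0], [0, 0, -1], -1]
    - [[0, 0, 0], [0, 0, -1], -1]
    - [[0, 0, 0], [0, 0, -1], -1]
    - [[0, 0, 0], [0, 0, -1], -1]
    - [[0, 0, 0], [0, 0, -1], -1]
    - [[0, 0, 0], [0, 0, -1], -1]
    - [[0, 0, 0], [0, 0, -1], -1]
    - [[0, 0, 0], [0, 0, -1], -1]
    - [[0, 0, 0], [0, 0, -1], -1]
    - [[0, 0, 0], [0, 0, -1], -1]
    - [[0, 0, 0], [0, 0, -1], -1]
    - [[0, 0, 0], [0, 0, -1], -1]

```text
t: 24.98
tool_pos: [0.4458, 0.1635, 0.0997]
ee_rot: [3.141, -0.001, -2.964]
wrist_force: [-0.3, -0.2, 0.6]
opening: 1.002
grip_force: 0.0
```

Emit:
send_rows:
  increments:
    - [[0, 0, 0], [0, 0, -0.045], -1]
    - [[0, 0, 0], [0, 0, -0.045], -1]
    - [[0, 0, 0], [0, 0, -0.045], -1]

```text
t: 25.23
tool_pos: [0.4459, 0.1636, 0.1002]
ee_rot: [3.141, -0.001, -2.902]
wrist_force: [-0.9, 0.2, -0.3]
opening: 1.001
grip_force: 0.0
```

```bash
cat > look.py <<'E'
from h import *
c=env.camera_info("wrist");i=env.snapshot("wrist");cv2.imwrite("pics/look.png",i)
s=env.sense();print(s["tool_pos"],s["ee_rot"])
H,S,V=cv2.split(cv2.cvtColor(i,cv2.COLOR_BGR2HSV))
u,v=pix(c,[[.446,.164,.03]])[0].astype(int);print(u,v)
r=np.zeros(V.shape,bool);r[v-60:v+60,u-50:u+50]=1
for t in(110,130,140):
  for m,st,ce in blobs(r&(S<70)&(V>t),400): print(t,st,np.round(ce),rect(c,m,.031))
E
python3 look.py
```

```text
[0.44606834 0.16363786 0.10042104] [ 3.14120202e+00 -5.45539850e-04 -2.90235497e+00]
316 208
110 [ 302  168   31   71 2005] [317. 203.] (array([442.4, 163.2]), array([21.7, 55.5]), 0.238)
130 [ 303  176   30   63 1724] [317. 206.] (array([445.3, 164.2]), array([21.1, 49.6]), 0.236)
140 [ 303  177   30   62 1681] [317. 206.] (array([445.6, 164.4]), array([21.1, 48.8]), 0.239)
```

Emit:
send_rows:
  increments:
    - [[-0.003, 0.004, 0.1], [0, 0, 0], -1]
    - [[-0.003, 0.004, 0.2], [0, 0, 0], -1]
    - [[-0.003, 0.004, 0.3], [0, 0, 0], -1]
    - [[-0.003, 0.004, 0.38], [0, 0, 0], -1]
    - [[-0.003, 0.004, 0.43], [0, 0, 0], -1]
    - [[-0.003, 0.004, 0.445], [0, 0, 0], -1]
    - [[-0.003, 0.004, 0.445], [0, 0, 0], -0.5]
    - [[-0.003, 0.004, 0.445], [0, 0, 0], 0]
    - [[-0.003, 0.004, 0.445], [0, 0, 0], 0.3]
    - [[-0.003, 0.004, 0.445], [0, 0, 0], 1]
    - [[-0.003, 0.004, 0.445], [0, 0, 0], 1]
    - [[-0.003, 0.004, 0.445], [0, 0, 0], 1]
  newtons: 90

```text
t: 26.28
tool_pos: [0.4473, 0.1649, 0.0131]
ee_rot: [3.141, 0.002, -2.899]
wrist_force: [0.3, -0.6, 9.3]
opening: 0.235
grip_force: 88.4
```

Emit:
send_rows:
  increments:
    - [[0, 0, 0], [0, 0, 0], 1]
    - [[0, 0, 0], [0, 0, 0], 1]
    - [[0, 0, 0], [0, 0, 0], 1]
    - [[0, 0, 0], [0, 0, 0], 1]
    - [[0, 0, -0.1], [0, 0, 0], 1]
    - [[0, 0, -0.2], [0, 0, 0], 1]
    - [[0, 0, -0.3], [0, 0, 0], 1]
    - [[0, 0, -0.4], [0, 0, 0], 1]
    - [[0, 0, -0.48], [0, 0, 0], 1]
    - [[0, 0, -0.5], [0, 0, 0], 1]
    - [[0, 0, -0.5], [0, 0, 0], 1]

```text
t: 27.2
tool_pos: [0.4476, 0.165, 0.1131]
ee_rot: [3.141, 0.003, -2.899]
wrist_force: [-0.6, 0.1, -0.7]
opening: 0.233
grip_force: 88.4
```

```bash
python3 - <<'E'
from h import *
prof('w18');go([.5765,.1700,.11],.247-np.pi)
E
```

```text
[(202, 45, 70), (203, 70, 108), (224, 110, 120), (225, 120, 167), (226, 167, 199), (227, 199, 213), (239, 195, 229), (261, 226, 189), (262, 189, 173), (302, 164, 118), (314, 131, 116), (320, 127, 118), (327, 126, 117), (337, 120, 131), (341, 134, 123), (342, 123, 102)]
shift [-0.6351 -0.1297  0.0108] turn [ 0.0003  0.0007 -0.0031] t 27.25
```

Emit:
send_rows:
  increments:
    - [[-0.15, -0.03, 0], [0, 0, -0.003], 1]
    - [[-0.3, -0.06, 0], [0, 0, -0.003], 1]
    - [[-0.45, -0.09, 0], [0, 0, -0.003], 1]
    - [[-0.56, -0.115, 0], [0, 0, -0.003], 1]
    - [[-0.62, -0.127, 0], [0, 0, -0.003], 1]
    - [[-0.64, -0.127, 0], [0, 0, -0.003], 1]
    - [[-0.64, -0.127, 0], [0, 0, -0.003], 1]
    - [[-0.64, -0.127, 0], [0, 0, -0.003], 1]
    - [[-0.64, -0.127, 0], [0, 0, -0.003], 1]

```text
t: 28.0
tool_pos: [0.5761, 0.1707, 0.1119]
ee_rot: [3.141, -0.0, -2.894]
wrist_force: [1.1, 0.7, -0.4]
opening: 0.233
grip_force: 88.4
```

```bash
python3 - <<'E'
from h import *
go([.5768,.1705,.062],.247-np.pi)
E
```

```text
shift [-0.0032 -0.002   0.2494] turn [ 0.0003 -0.0003  0.0002] t 28.0
```

Emit:
send_rows:
  increments:
    - [[-0.002, -0.002, 0.0], [0, 0, 0], 1]
    - [[-0.002, -0.002, 0.05], [0, 0, 0], 1]
    - [[-0.002, -0.002, 0.1], [0, 0, 0], 1]
    - [[-0.002, -0.002, 0.13], [0, 0, 0], 1]
    - [[-0.002, -0.002, 0.16], [0, 0, 0], 1]
    - [[-0.002, -0.002, 0.19], [0, 0, 0], 1]
    - [[-0.002, -0.002, 0.22], [0, 0, 0], 1]
    - [[-0.002, -0.002, 0.245], [0, 0, 0], 1]
    - [[-0.002, -0.002, 0.245], [0, 0, 0], 1]
    - [[-0.002, -0.002, 0.245], [0, 0, 0], 1]

```text
t: 28.83
tool_pos: [0.5776, 0.1704, 0.063]
ee_rot: [3.141, 0.0, -2.895]
wrist_force: [-0.1, -0.6, -0.7]
opening: 0.232
grip_force: 88.4
```

```bash
python3 - <<'E'
from h import *
prof('w19');go([.5768,.1705,.028],.247-np.pi)
E
```

```text
[(202, 196, 175), (203, 175, 129), (204, 129, 96), (205, 96, 110), (224, 112, 121), (225, 121, 171), (226, 171, 203), (227, 203, 216), (239, 210, 231), (260, 236, 226), (261, 226, 182), (302, 166, 121), (304, 127, 136), (313, 141, 130), (318, 128, 150), (319, 150, 172), (320, 172, 186)]
shift [0.005  0.0011 0.177 ] turn [0.0003 0.0004 0.    ] t 28.88
```

Between the posts, level and free of contact. I'll lower it to just above the floor, nudging 0.8 mm nearer.

Emit:
send_rows:
  increments:
    - [[0.004, 0, 0.04], [0, 0, 0], 1]
    - [[0.004, 0, 0.08], [0, 0, 0], 1]
    - [[0.004, 0, 0.11], [0, 0, 0], 1]
    - [[0.004, 0, 0.13], [0, 0, 0], 1]
    - [[0.004, 0, 0.145], [0, 0, 0], 1]
    - [[0.004, 0, 0.155], [0, 0, 0], 1]
    - [[0.004, 0, 0.16], [0, 0, 0], 1]
    - [[0.004, 0, 0.165], [0, 0, 0], 1]
    - [[0.004, 0, 0.17], [0, 0, 0], 1]
    - [[0.004, 0, 0.17], [0, 0, 0], 1]

```text
t: 29.72
tool_pos: [0.577, 0.1703, 0.0292]
ee_rot: [3.141, 0.001, -2.895]
wrist_force: [-0.2, -0.4, -1.1]
opening: 0.236
grip_force: 88.4
```

Emit:
send_rows:
  increments:
    - [[0, 0, 0.004], [0, 0, 0], 1]
    - [[0, 0, 0.007], [0, 0, 0], 1]
    - [[0, 0, 0.01], [0, 0, 0], 1]
    - [[0, 0, 0.01], [0, 0, 0], 1]

```text
t: 30.05
tool_pos: [0.5771, 0.1703, 0.0281]
ee_rot: [3.141, 0.001, -2.895]
wrist_force: [-4.9, -1.1, 11.2]
opening: 0.233
grip_force: 90.1
```

Touched down at 0.0281 with 11 N, as expected. I'll release and rise.

Emit:
send_rows:
  increments:
    - [[0, 0, -0.003], [0, 0, 0], 0.6]
    - [[0, 0, -0.003], [0, 0, 0], 0.5]
    - [[0, 0, -0.003], [0, 0, 0], 0.45]
    - [[0, 0, -0.003], [0, 0, 0], 0.35]
    - [[0, 0, -0.003], [0, 0, 0], 0.25]
    - [[0, 0, -0.003], [0, 0, 0], 0.2]

```text
t: 30.55
tool_pos: [0.5769, 0.1703, 0.0278]
ee_rot: [3.141, 0.0, -2.895]
wrist_force: [0.2, 0.3, -0.3]
opening: 0.4
grip_force: 0.0
```

Emit:
send_rows:
  increments:
    - [[0, 0, -0.05], [0, 0, 0], 0.2]
    - [[0, 0, -0.15], [0, 0, 0], 0.2]
    - [[0, 0, -0.3], [0, 0, 0], 0.2]
    - [[0, 0, -0.5], [0, 0, 0], 0.2]
    - [[0, 0, -0.7], [0, 0, 0], 1]
    - [[0, 0, -0.8], [0, 0, 0], 1]
    - [[0, 0, -0.8], [0, 0, 0], 1]
    - [[0, 0, -0.8], [0, 0, 0], 1]

```text
t: 31.22
tool_pos: [0.5776, 0.1704, 0.1897]
ee_rot: [3.141, 0.003, -2.895]
wrist_force: [-1.1, -0.4, -0.7]
opening: -0.003
grip_force: 0.0
```

```bash
python3 - <<'E'
from h import *
i=env.snapshot("wrist");c=env.camera_info("wrist");cv2.imwrite("pics/w20.png",i)
H,S,V=cv2.split(cv2.cvtColor(i,cv2.COLOR_BGR2HSV))
for n,p in(("w0",(.5765,.1705)),("w1",(.5615,.229)),("w2",(.547,.287))):
    u,v=pix(c,[[*p,.045]])[0].astype(int)
    r=np.zeros(V.shape,bool);r[v-45:v+45,u-20:u+20]=1
    for m,st,ce in blobs(r&(S<60)&(V>130),200): print(n,(u,v),st,np.round(ce),rect(c,m,.045))
# lever ball from top and scene pictures at start: darkest round blob
for n,w in(("top",(185,235,362,400)),("scene",(222,240,265,283))):
    cc=env.camera_info(n);g=cv2.cvtColor(cv2.imread(f"pics/{n}0.png"),cv2.COLOR_BGR2GRAY)
    y0,y1,x0,x1=w;
    for m,st,ce in blobs(g[y0:y1,x0:x1]<30,10): print(n,st,ce+[x0,y0])
    print(pix(cc,[[.551,-.092,.110],[.631,-.098,.110]]).round(1).tolist())
E
```

```text
w0 (np.int64(316), np.int64(179)) [296 134   7  49 226] [299. 163.] (array([560. , 149.2]), array([ 5.8, 46.5]), 0.225)
w0 (np.int64(316), np.int64(179)) [ 305  154   23   48 1035] [316. 177.] (array([574.8, 169.6]), array([21.2, 47.7]), 0.258)
w1 (np.int64(378), np.int64(179)) [ 366  154   32   48 1223] [380. 176.] (array([559.2, 231.4]), array([29.8, 47.6]), 0.245)
w2 (np.int64(439), np.int64(179)) [426 154  27  48 956] [438. 177.] (array([545.6, 285.2]), array([20.7, 48. ]), 0.238)
top [ 10   9  21  31 435] [381.9908046  207.70344828]
[[385.5, 220.2], [387.1, 187.6]]
[[273.3, 231.6], [296.8, 250.8]]
```

```bash
python3 - <<'E'
from h import *
go([.50,-.087,.16],-.081+np.pi)
E
```

```text
shift [ 0.6872 -1.1531  0.1397] turn [0.0004 0.0006 0.2088] t 31.27
```

Emit:
send_rows:
  increments:
    - [[0.58, -0.98, 0], [0, 0, 0.2], 1]
    - [[0.58, -0.98, 0], [0, 0, 0.2], 1]
    - [[0.58, -0.98, 0], [0, 0, 0.2], 1]
    - [[0.58, -0.98, 0], [0, 0, 0.2], 1]
    - [[0.58, -0.98, 0], [0, 0, 0.2], 1]
    - [[0.58, -0.98, 0], [0, 0, 0.2], 1]
    - [[0.58, -0.98, 0], [0, 0, 0.2], 1]

```text
t: 31.85
tool_pos: [0.5103, -0.0516, 0.1868]
ee_rot: [-3.142, -0.002, 3.07]
wrist_force: [0.1, 0.2, -0.7]
opening: -0.001
grip_force: 0.0
```

```bash
python3 - <<'E'
from h import *
go([.50,-.087,.095],-.081+np.pi)
E
```

```text
shift [ 0.0377 -0.1801  0.4589] turn [-0.0001 -0.0012  0.0063] t 31.85
```

Emit:
send_rows:
  increments:
    - [[0.04, -0.17, 0], [0, 0, 0.006], 1]
    - [[0.04, -0.17, 0.1], [0, 0, 0.006], 1]
    - [[0.04, -0.17, 0.25], [0, 0, 0.006], 1]
    - [[0.04, -0.17, 0.4], [0, 0, 0.006], 1]
    - [[0.04, -0.17, 0.46], [0, 0, 0.006], 1]
    - [[0.04, -0.17, 0.46], [0, 0, 0.006], 1]
    - [[0.04, -0.17, 0.46], [0, 0, 0.006], 1]

```text
t: 32.43
tool_pos: [0.5013, -0.081, 0.095]
ee_rot: [3.141, -0.002, 3.065]
wrist_force: [0.6, 0.1, -0.0]
opening: -0.003
grip_force: 0.0
```

```bash
python3 - <<'E'
from h import *
# TCP at 0.010 along the isolator's x past its origin
o=np.array([.590,-.095]);e=np.array([np.cos(-.081),np.sin(-.081)])
go([*(o+.010*e),.095],-.081+np.pi);print(env.sense()["wrist_force"])
E
```

```text
shift [-0.4975 -0.036  -0.0009] turn [ 0.0005 -0.0013  0.003 ] t 32.43
[ 0.58151418  0.06662886 -0.03127356]
```

Emit:
send_rows:
  increments:
    - [[-0.06, -0.03, 0], [0, 0, 0], 1]
    - [[-0.12, -0.036, 0], [0, 0, 0], 1]
    - [[-0.18, -0.036, 0], [0, 0, 0], 1]
    - [[-0.24, -0.036, 0], [0, 0, 0], 1]
    - [[-0.3, -0.036, 0], [0, 0, 0], 1]
    - [[-0.36, -0.036, 0], [0, 0, 0], 1]
    - [[-0.42, -0.036, 0], [0, 0, 0], 1]
    - [[-0.46, -0.036, 0], [0, 0, 0], 1]
    - [[-0.49, -0.036, 0], [0, 0, 0], 1]
    - [[-0.49, -0.036, 0], [0, 0, 0], 1]
    - [[-0.49, -0.036, 0], [0, 0, 0], 1]

```text
t: 33.35
tool_pos: [0.5993, -0.0962, 0.096]
ee_rot: [3.141, 0.001, 3.065]
wrist_force: [-0.2, 0.1, -0.2]
opening: 0.001
grip_force: 0.0
```

Emit:
send_rows:
  increments:
    - [[-0.015, 0, 0], [0, 0, 0], 1]
    - [[-0.03, 0, 0], [0, 0, 0], 1]
    - [[-0.03, 0, 0], [0, 0, 0], 1]

```text
t: 33.6
tool_pos: [0.6053, -0.0967, 0.0958]
ee_rot: [3.141, 0.0, 3.065]
wrist_force: [-0.7, 0.8, 0.7]
opening: -0.001
grip_force: 0.8
```

Emit:
send_rows:
  increments:
    - [[-0.015, 0, 0], [0, 0, 0], 1]
    - [[-0.025, 0, 0], [0, 0, 0], 1]
    - [[-0.025, 0, 0], [0, 0, 0], 1]

```text
t: 33.85
tool_pos: [0.6063, -0.0967, 0.0952]
ee_rot: [3.141, -0.007, 3.065]
wrist_force: [-29.5, 2.4, 17.5]
opening: 0.005
grip_force: 16.7
```

```bash
python3 - <<'E'
from h import *
c=env.camera_info("scene");i=env.snapshot("scene");cv2.imwrite("pics/s2.png",i)
o=np.array([.590,-.095]);e=np.array([np.cos(-.081),np.sin(-.081)])
for th in(.2,.4,.5,.6):
    P=[*(o+.07*np.sin(th)*e),.052+.07*np.cos(th)];print(th,pix(c,[P]).round(1))
g=cv2.cvtColor(i,cv2.COLOR_BGR2GRAY)
B=g[215:290,240:340]
print("\n".join("".join("#" if x<35 else "+" if x<60 else "." for x in r[::1]) for r in B[::2]))
E
```

```text
0.2 [[288.4 240.4]]
0.4 [[292.4 245.1]]
0.5 [[294.4 247.8]]
0.6 [[296.2 250.5]]
...................................+++++++++++++++++++++++++++++++++++++++++++......................
....................................+.+++++++++++++++++++++++++++++++++++++.........................
....................................+++++++++++++++++++++++++..+++++++++............................
.....................................+.+++++++++++++++++++++....+++++...............................
...................................++++++++++++++++++++++++.....+++.................................
......................................++++++++++++++++++++++...+++..................................
........................................++++++++++++++++++++++++....................................
.........................................++++++++++++++++++++++.....................................
..........................................+++++++++++++++++.........................................
................................+.........+++++++++++++++...........................................
..........
[... 2117 characters left out ...]
........................................+++++.................................................
....................................................................................................
....................................................................................................
....................................................................................................
....................................................................................................
....................................................................................................
....................................................................................................
```

Emit:
send_rows:
  increments:
    - [[0.03, 0, 0], [0, 0, 0], 1]
    - [[0.1, 0, 0], [0, 0, 0], 1]
    - [[0.25, 0, -0.05], [0, 0, 0], 1]
    - [[0.4, 0, -0.25], [0, 0, 0], 1]
    - [[0.5, 0, -0.5], [0, 0, 0], 1]
    - [[0.6, 0, -0.6], [0, 0, 0], 1]
    - [[0.6, 0, -0.6], [0, 0, 0], 1]
    - [[0.6, 0, -0.6], [0, 0, 0], 1]

```text
t: 34.57
tool_pos: [0.4909, -0.0882, 0.2186]
ee_rot: [3.141, 0.005, 3.065]
wrist_force: [0.3, -0.6, 1.0]
opening: -0.005
grip_force: 0.0
```

```bash
python3 - <<'E'
from h import *
a=env.snapshot("scene")[130:330,150:450];cv2.imwrite("pics/final.png",cv2.resize(a,None,fx=2.6,fy=2.6,interpolation=cv2.INTER_CUBIC))
E
```

```text
(no output)
```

View pics/final.png

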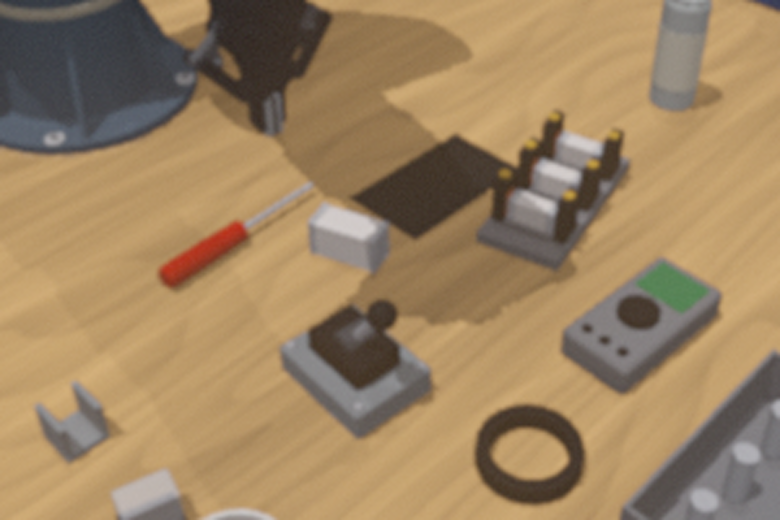

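The final picture shows all three wells filled with level fuses (530,210), (555,178) and (582,148). The lever is over to on, with its ball at (381,314), the cradle is empty, the other items I can see have not moved, and the arm is clear.

```bash
python3 -c "
from rig import env
print(env.sign_off())"
```

```text
the job is handed in; nothing more can be done
None
```

The job is handed in at about 35 s of the 69 s: all three wells hold a level fuse-link and the isolator was then pushed on to its stop; the first try at the middle well caught a contact post and tilted the fuse in the grip, so I set it on the mat, where it tipped level as the fingers opened, and regripped it.

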